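Sort fired enamel test plates with the spatula

TASK

The two fired enamel test plates on the cooling rack have been inspected: slide the broad spatula under each, press the plate firmly home against the two stop pins behind it with the spatula's heel so that it lies square on the blade, then lift it off and lay it in the nest of its tag's colour, green tape in the green-marked nest (pass) and red tape in the red-marked one (reject), flat on the sloping rails behind the front lips and between the side cheeks. Do not touch the plates with the fingers or knock or press them hard, and leave the other things on the bench where they are. When both are sorted, lay the spatula flat on the worktop, clear of the nests and the rack.

Things in the scene. Friction and masses are not known exactly. Their poses are not given: they have to be found in the camera images.
- spatula_broad: broad lifting spatula lying flat on the worktop, loose, 120 g. Origin: on its underside, under the middle of the front face of its upright cross bar; x to the blade's tip, z up. Steel blade 44 wide, x -4 to 70, z 0 to 2. Cross bar (heel) 44 wide, x -8 to 0, 18 tall: squares up what lies on the blade. Wooden handle, flat sides: x -104 to -20, 22 wide, z 0 to 26 (mm)
- spatula_grip (a point): the place to grip the spatula's handle across its 22 mm width: x = -50, z = 22 mm in the spatula's frame
- plate_pass: fired copper test plate with colour chips and a strip of GREEN tape along its middle (along y): x 60, y 100, 8 mm thick (chips to 10 mm), loose, about 120 g. Origin: centre of its underside, z up out of the enamelled face. It starts on either bay of the cooling rack, 7 to 28 mm in front of the stop pins and a little askew
- plate_reject: the same kind of plate with a strip of RED tape along its middle; same size, origin and axes; it starts on the other bay
- cooling_rack: fixed grey rack, base x -44 to 70, y -131 to 131, 6 mm thick; origin on the worktop, x points away from its open front. Two bays centred at y = 66 and y = -66. Each has two level rails along x (-36 to 30), 8 wide, centred 36 mm either side of the bay's middle (64 free between them, open at the front), tops 34 mm above the worktop; a plate lies across both rails (mm)
- rack_bay_left (a point): middle of the rail tops of the bay at y = +66 mm, 34 mm above the worktop, axes of the rack. Behind each rail stands a stop pin, 44 mm tall; the two pins sit on one clamped bar that may be set anywhere: their fronts are 34 to 46 mm behind this point, not measured, different in each bay, so feel for them. A plate against both pins has its origin 30 mm before their fronts and lies square
- rack_bay_right (a point): the same for the bay at y = -66 mm, its pins set independently
- nest_pass: fixed nest for passed plates, marked by a GREEN board at its back. Origin on the worktop; x points from its open front to its back. Base x -50 to 88, y -56 to 56, 6 thick. Two rails 8 wide, centred at y = 36 and -36 (64 free between), sloping up to the back by 0.2 rad, along (cos 0.2, 0, sin 0.2). Board across the back: front at x = 70, z 102 to 138 (mm)
- nest_pass_seat (a point): rail-top plane of the green nest midway between the rails, 80 mm up; axes of the nest, not sloped. A plate lying against the lips has its origin here. Along the slope from here (mm): front lips on the rails, inner face 30 before, 7 high, only as wide as the rails; rails end 42 behind; side cheeks 12 before to 32 behind, 54 either side (4 play), 11 high, flared above to 20
- nest_reject: the same kind of nest for rejected plates, marked by a RED board; same sizes and axes
- nest_reject_seat (a point): the same seat point of the red nest
- black_loupe: black folding loupe, 42x90x10 mm, loose bystander; origin at the centre of its underside
- enamel_pot: small round blue enamel box with lid, 64 mm wide, 53 mm tall, loose bystander; origin at the centre of its underside
- blue_jar: small glaze jar with black lid, 59 mm tall, loose bystander; origin at the centre of its underside
- gold_saucer: small saucer with yellow glaze, 79 mm wide, 26 mm tall, loose bystander; origin at the centre of its underside
- masking_tape: roll of tape lying flat, 96 mm wide, 20 mm tall, loose bystander; origin at the centre of its underside
Things that resemble listed ones, but are neither listed nor needed, are in the scene too. Leave any blue look-alike of the plate_reject alone.

How it is judged:
By the outcome, as a careful person would: the job done as asked, in the order asked, and still so for the second after the job is handed in, with the robot touching nothing.
It also fails if it takes over 72 s, if anything falls off the work surface, if the arm or the gripper's body presses on something with over 40 N, if the wrist force passes 120 N, or if a joint passes its speed limit or range.

ROBOT

A 6-joint arm with a two-finger parallel gripper is mounted at the origin on a cart in front of the work surface, level with it; the furniture and walls round the work are solid. World frame = base frame: x ahead of the robot, y to its left, z up, the work surface at z = 0. Lengths are in m, angles in rad, forces in N, time in s.
With the tool pointing down it reaches from about 0.375 to 0.9 m from the base axis. Payload 3.1 kg.
Tool frame: the origin (TCP) lies midway between the tips of the shut fingers; the grasp point (between the pads) lies 19 mm behind it; z points along the fingers, y is the line along which they close (so a half turn about z gives the same grasp; the last joint's range is limited). The gripper opens to 87 mm and grips with 3 to 60 N. Pads are 19 mm wide; open, the fingers measure 117 mm over their backs; the gripper's body (75 mm by 190 mm) begins 51 mm behind the grasp point.
Start: joints at [1.079, 0.527, 1.433, -0, 1.181, -0.178], TCP at [0.193, 0.594, 0.223] pointing down, gripper open.
Joint ranges: [-3.08, 3.08], [-0.75, 2.2], [0.22, 2.44], [-1.43, 4.57], [0, 2.65], [-2.85, 2.85]. Speed limits (rad/s): [2.79, 2.79, 3.14, 3.14, 3.14, 3.14].

INTERFACE

Orientations are given as a unit quaternion [x, y, z, w].
In Python, from rig import robot gives the robot as it stands. The module is installed in compiled form; this text tells all that it offers.
- The arm moves only by the tool play_rows, never from a script. Its arguments are lists of equal length, an entry for each row: "gripper": the closure, from -1 (fully open) to 1 (shut); "delta_pos": the shift along the tool's x, y, z in cm, a list of three; "turn": the turn, a rotation vector about the tool's x, y, z in rad, a list of three. A call has 1 to 12 rows; each row is the pose to reach, as a shift and turn from the pose commanded when the call began, along the tool's axes at that moment; what a row does not reach only later rows make up. A row lasts 1/8 s, in which the tool goes at most 62.5 mm and 10.7 degrees, less where a joint would pass 70% of its speed; a pose out of reach is approached as far as the arm can. A call with a gripper value outside its range is refused whole. The fingers move at their own pace and stop on an object; "squeeze" is the grip in N (left out, the last holds). Time passes only in rows, so rows that repeat a pose let the fingers close. It gives the time, the measured TCP pose, the force, the opening and the grip force at its end, in the units of the state.
- robot.get_obs(): the state, without advancing time (a new reading comes with each control period).
- robot.camera(name): name is "scene" or "top" or "wrist"; returns a dict with "color" (480x640x3 uint8, red, green, blue), "vfov" (degrees; the focal length in pixels is half the picture's height over the tangent of half this angle, whatever the lens; pixels are square), "cx", "cy" (the principal point, pixels), "k1" (the pictures are not rectified: a ray, as slopes to the right and down, at radius r is drawn at 1 + k1 r^2 times it, then the intrinsics apply), "R" (3x3) and "t" (3): a world point X has camera coordinates R X + t. Camera axes: x right, y down, z forward; pixel columns grow to the right and rows downward; lengths in m; the calibration is good to about 2 mm. A picture is of the moment at which its call begins. There is no depth.
- robot.hand_in(): hands the job in; it is judged then, once.
The state is a dict: "time": time; "q": joint angles; "joint_velocities": joint speeds; "joint_torque": joint torques, N m; "position": TCP position; "tool_rot": TCP orientation; "ft_force": force on the tool from outside, world axes, zero at the start; "moment": the same for the moment, N m; "grip_width": finger opening in m; "grip_force": force on a finger pad.
Only numpy, scipy, OpenCV 4.12 (cv2) and the standard library are available. Lean on these libraries where they do the work, as an engineer would, in place of code of your own. Each camera call takes 0.05 s, during which the arm holds its last target. There are 200 camera calls.

## Working session

There is one attempt and no reset: what is moved stays moved. The work goes in short steps, Python scripts to look and compute and a tool call to move; the robot and the scene stay as the last step left them, time stands still between calls to the robot, and variables do not carry over. Pictures are saved under pics/ and viewed, at most 10 in all, crops included, and the job is handed in when it is done.

Besides the shell and the picture viewer there is one more tool, called after "Request:" by a JSON object that holds its "fn" and its "kwargs", one argument or row to a line. play_rows: Moves the arm, as the interface text tells. Its arguments: {"type":"object","properties":{"gripper":{"type":"array","items":{"type":"number"}},"delta_pos":{"type":"array","items":{"type":"array","items":{"type":"number"}}},"turn":{"type":"array","items":{"type":"array","items":{"type":"number"}}},"squeeze":{"type":"number"}},"required":["gripper","delta_pos","turn"]}

```bash
mkdir -p pics; ls; cat > h.py <<'E'
import numpy as np, cv2, json
from scipy.spatial.transform import Rotation as Ro
from rig import robot
def snap(name,fn):
    c=robot.camera(name); cv2.imwrite(fn,c["color"][:,:,::-1]); np.save(fn+'.npy',c,allow_pickle=True); return c
def load(fn): return np.load(fn+'.npy',allow_pickle=True).item()
def KD(c):
    f=240/np.tan(np.radians(c["vfov"])/2)
    return np.array([[f,0,c["cx"]],[0,f,c["cy"]],[0,0,1.]]),np.array([c["k1"],0,0,0,0.])
def proj(c,X):
    K,D=KD(c); X=np.atleast_2d(np.asarray(X,float))
    return cv2.projectPoints(X,cv2.Rodrigues(np.array(c["R"]))[0],np.array(c["t"],float),K,D)[0][:,0]
def px2w(c,uv,z):
    K,D=KD(c); uv=np.atleast_2d(np.asarray(uv,float))
    n=cv2.undistortPoints(uv[:,None],K,D)[:,0]
    R=np.array(c["R"]);t=np.array(c["t"]); o=-R.T@t
    d=np.c_[n,np.ones(len(n))]@R
    z=np.broadcast_to(z,len(n))
    return o+d*((z-o[2])/d[:,2])[:,None]
E
python3 - <<'E'
from h import *
for n in("scene","top"):
    c=snap(n,f"pics/{n}0.png"); print(n,c["vfov"],c["k1"],-np.array(c["R"]).T@c["t"])
print(robot.get_obs())
E
```

```text
pics
scene 52.819815201603895 -0.1285010136611627 [ 0.03561755 -0.96165034  0.87713468]
top 57.117336248736855 -0.029736507630180632 [ 0.36048512 -0.00274696  1.09984481]
{'time': 0.1, 'q': array([ 1.07852751e+00,  5.28364678e-01,  1.43376522e+00, -2.75464977e-05,
        1.18137450e+00, -1.78503080e-01]), 'joint_velocities': array([ 0.00092528, -0.00017136, -0.00339151,  0.00142019,  0.00058587,
        0.00063064]), 'joint_torque': array([-1.10639000e-04, -4.40988922e+01, -1.77150750e+01,  6.35082624e-02,
        5.33856370e-02, -5.20369360e-05]), 'position': array([0.1925719 , 0.59391223, 0.22167756]), 'tool_rot': array([ 1.56234873e-01,  9.87719470e-01, -9.06809558e-04, -3.02583442e-04]), 'ft_force': array([ 0.08831741,  0.39721456, -0.17377836]), 'moment': array([ 0.03516323, -0.06297183, -0.10424846]), 'grip_force': 0.0, 'grip_width': 0.08733802243693965}
```

View pics/top0.png

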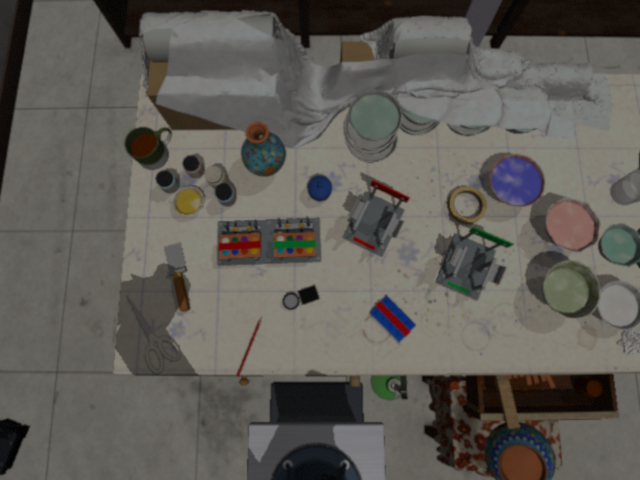

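View pics/scene0.png

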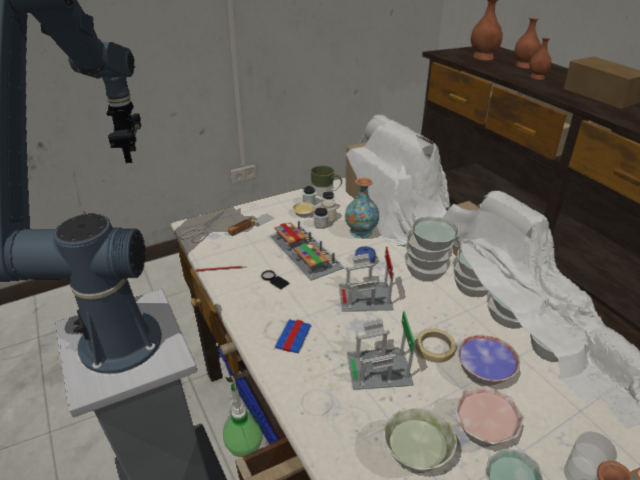

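```bash
python3 - <<'E'
from h import *
c=load("pics/top0.png"); im=c["color"][:,:,::-1]
def crop(x0,y0,w,h,s): 
    return cv2.resize(im[y0:y0+h,x0:x0+w],None,fx=s,fy=s,interpolation=cv2.INTER_CUBIC)
a=crop(160,210,165,105,4.8); b=crop(340,175,175,125,4.5)
g=lambda i:np.clip(255*(i/255.)**0.6,0,255).astype(np.uint8)
cv2.imwrite("pics/a.png",g(a)); cv2.imwrite("pics/b.png",g(b)); print(a.shape,b.shape)
print(px2w(c,[[175,255],[181,293],[240,243],[294,242],[375,220],[470,262]],[0,0.02,.04,.04,.08,.08]).round(3))
E
```

```text
(504, 792, 3) (562, 788, 3)
[[ 0.554  0.359  0.   ]
 [ 0.456  0.331  0.02 ]
 [ 0.577  0.187  0.04 ]
 [ 0.579  0.054  0.04 ]
 [ 0.623 -0.141  0.08 ]
 [ 0.521 -0.361  0.08 ]]
```

View pics/a.png

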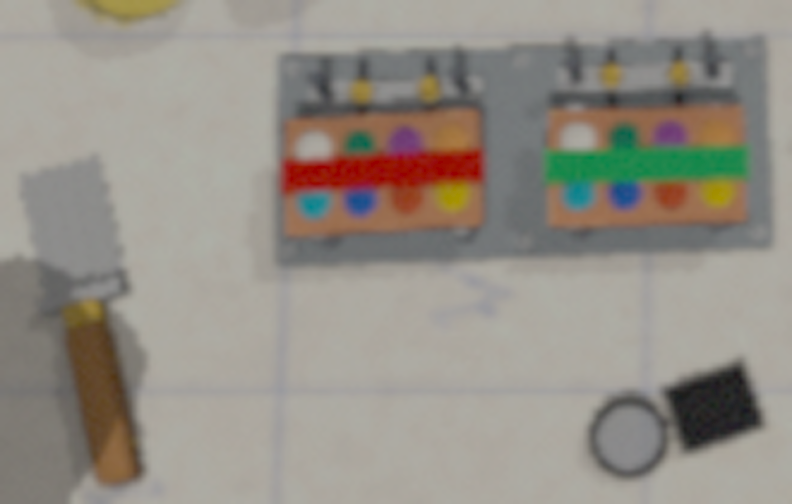

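View pics/b.png

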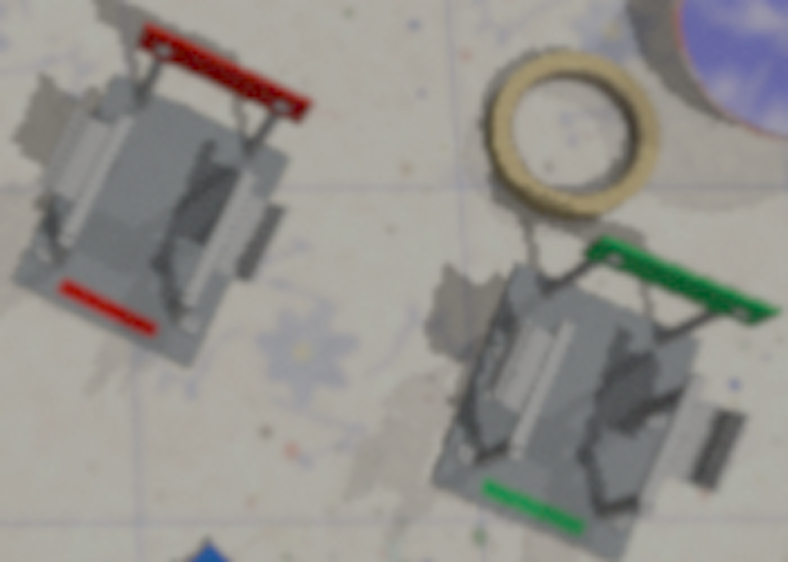

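```bash
cat > fit.py <<'E'
from h import *
from scipy.optimize import least_squares
def fit(obs,x0,fixz=True):
    """obs: list of (cam, model Nx3 m, px Nx2); planar pose x,y,yaw"""
    def X(p,M): 
        c,s=np.cos(p[2]),np.sin(p[2]); M=np.asarray(M,float)
        return np.c_[p[0]+c*M[:,0]-s*M[:,1],p[1]+s*M[:,0]+c*M[:,1],M[:,2]]
    f=lambda p:np.concatenate([(proj(c,X(p,M))-u).ravel() for c,M,u in obs])
    r=least_squares(f,x0,x_scale=[.1,.1,.5],loss='soft_l1'); return r.x,np.abs(r.fun).max(),f(r.x).reshape(-1,2)
E
cat > m1.py <<'E'
from fit import *
c=load("pics/top0.png")
A=lambda p:(np.array(p,float)+.5)/4.8-.5+[160,210]
B=lambda p:(np.array(p,float)+.5)/4.5-.5+[340,175]
def rect(xa,xb,ya,yb,z): return np.array([[xb,yb,z],[xb,ya,z],[xa,ya,z],[xa,yb,z]])/1000 # BL,BR,FR,FL (left=+y)
P={}
P['rack']=(rect(-44,70,-131,131,6),A([(280,55),(767,38),(771,245),(278,265)]),[.58,.12,0])
P['plR']=(rect(-30,30,-50,50,42),A([(284,119),(483,108),(484,222),(285,236)]),[.58,.18,0])
P['plG']=(rect(-30,30,-50,50,42),A([(548,108),(746,105),(748,222),(548,229)]),[.58,.05,0])
P['nR']=(rect(-50,88,-56,56,6),B([(125,75),(290,155),(190,365),(12,280)]),[.6,-.14,-.4])
P['nG']=(rect(-50,88,-56,56,6),B([(520,263),(697,340),(620,560),(433,485)]),[.5,-.36,-.4])
M=np.array([[70,22,2],[70,-22,2],[-104,11,13],[-104,-11,13],[0,-22,18]])/1000
P['sp']=(M,A([(20,175),(100,155),(96,486),(143,478),(126,272)]),[.5,.34,.2])
for k,(m,u,x0) in P.items():
    x,e,r=fit([(c,m,u)],x0); print(k,x.round(4),np.round(r,1).tolist())
E
python3 m1.py
```

```text
rack [0.5761 0.1197 0.0337] [[-0.5, -0.2], [0.2, -0.4], [1.1, 0.4], [-0.5, 0.1]]
plR [0.5707 0.1875 0.0569] [[0.3, 0.1], [-0.7, -0.0], [-0.1, 0.2], [0.4, -0.3]]
plG [0.573  0.053  0.0204] [[0.3, 0.5], [-0.4, 0.2], [-0.2, -0.1], [0.3, -0.6]]
nR [ 0.618  -0.1388 -0.4768] [[-1.6, -0.9], [0.9, 0.3], [0.2, 0.7], [-0.1, -0.3]]
nG [ 0.5055 -0.3675 -0.4168] [[-0.9, -0.4], [1.2, -0.2], [0.3, 1.2], [-0.5, -0.2]]
sp [0.5156 0.3488 0.2621] [[0.2, -0.2], [0.3, -0.4], [0.8, 0.4], [-0.3, -0.3], [-1.5, 0.5]]
```

```bash
python3 - <<'E'
from h import *
c=load("pics/scene0.png"); im=c["color"][:,:,::-1]
def crop(x0,y0,w,h,s): return cv2.resize(im[y0:y0+h,x0:x0+w],None,fx=s,fy=s,interpolation=cv2.INTER_CUBIC)
o=np.zeros((600,800,3),np.uint8)
o[:,:400]=crop(335,242,80,150,5)[:600,:400] if False else crop(335,240,100,150,4)
o[:375,400:]=crop(265,210,80,75,5); 
o[380:,400:]=crop(335,345,100,55,4)[:220]
o=np.clip(255*(o/255.)**0.6,0,255).astype(np.uint8)
cv2.imwrite("pics/s.png",o)
E
```

```text
(no output)
```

View pics/s.png

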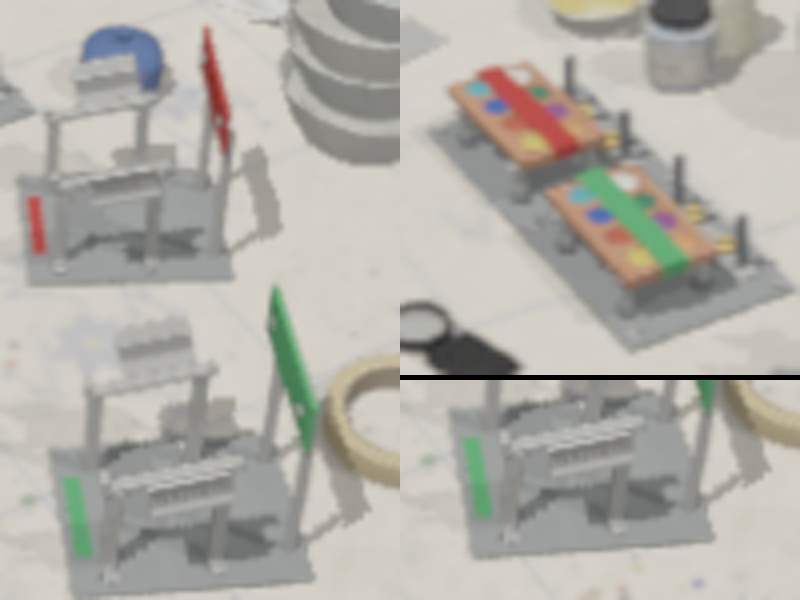

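```bash
cat >> m1.py <<'E'
print('joint')
s=load("pics/scene0.png")
L=lambda p:(np.array(p,float)+.5)/4-.5+[335,240]
Rr=lambda p:(np.array(p,float)-[400,0]+.5)/5-.5+[265,210]
S={'rack':([3,2,1],Rr([(430,130),(629,346),(795,290)])),
'plR':([3,2,1,0],Rr([(447,90),(527,160),(605,130),(530,62)])),
'plG':([3,2,1,0],Rr([(548,188),(628,277),(718,243),(635,165)])),
'nR':([3,2,1],L([(18,178),(28,282),(233,275)])),
'nG':([3,2,1],L([(50,452),(76,592),(313,574)]))}
for k,(i,u) in S.items():
    m,ut,x0=P[k]
    x1,_,r1=fit([(s,m[i],u)],x0)
    x,e,r=fit([(c,m,ut),(s,m[i],u)],x0); print(k,'scene',x1.round(4),'joint',x.round(4),np.round(r,1).tolist())
E
python3 m1.py | sed -n '/joint/,$p'
```

```text
joint
rack scene [0.5748 0.1147 0.0221] joint [0.576  0.1189 0.0318] [[-0.1, -0.2], [0.5, -0.2], [1.3, 0.6], [-0.3, 0.0], [-0.7, -1.2], [-0.1, -0.3], [0.2, -1.4]]
plR scene [0.5696 0.1836 0.0717] joint [0.5707 0.1869 0.0594] [[0.5, 0.2], [-0.5, -0.0], [0.2, 0.2], [0.7, -0.2], [-0.1, -1.3], [-0.6, -0.2], [0.7, -0.0], [-0.3, -1.1]]
plG scene [0.5731 0.0516 0.0142] joint [0.5732 0.0527 0.018 ] [[0.4, 0.4], [-0.2, 0.2], [-0.1, -0.2], [0.5, -0.8], [-0.4, -0.1], [-0.1, -0.2], [0.1, 0.4], [-0.2, -1.2]]
nR scene [ 0.6158 -0.1424 -0.4656] joint [ 0.6176 -0.1398 -0.4757] [[-1.2, -0.7], [1.3, 0.4], [0.7, 0.8], [0.3, -0.1], [-0.3, -1.8], [-0.1, -0.8], [0.4, -0.1]]
nG scene [ 0.5055 -0.3705 -0.4142] joint [ 0.5057 -0.3689 -0.4161] [[-0.4, -0.5], [1.7, -0.3], [0.9, 1.1], [0.1, -0.3], [-0.7, -2.2], [-0.6, -0.0], [0.5, -0.3]]
```

```bash
cat > plan.py <<'E'
from h import *
F=np.diag([-1.,1,-1])
def sp2tool(o,yaw,pitch=0):
    R=(Ro.from_euler('z',yaw)*Ro.from_euler('y',-pitch)).as_matrix()
    return np.array(o)+R@[-.05,0,.003],Ro.from_matrix(R@F)
def tool2sp(p,R):
    S=R.as_matrix()@F; o=p-S@[-.05,0,.003]; return o,Ro.from_matrix(S).as_euler('ZYX')*[1,-1,1]
def cmd(): d=json.load(open('cmd.json')); return np.array(d[0]),Ro.from_quat(d[1])
def setcmd(p,R): json.dump([list(map(float,p)),list(map(float,R.as_quat()))],open('cmd.json','w'))
def rows(wps,save=True):
    """wps: list of (p,R,n[,ease]); prints rows, stores final commanded pose"""
    p0,R0=cmd(); p,R=p0,R0; D=[];T=[]
    for w in wps:
        q,Q,n=w[:3]; ease=len(w)>3 and w[3]
        rv=(R.inv()*Q).as_rotvec()
        for i in range(1,n+1):
            s=i/n; s=s if not ease else s*s*(3-2*s)
            D.append(np.round(R0.inv().apply(p+(q-p)*s-p0)*100,2)); T.append(np.round((R0.inv()*R*Ro.from_rotvec(rv*s)).as_rotvec(),3))
        p,R=q,Q
    setcmd(p0+R0.apply(D[-1]/100),R0*Ro.from_rotvec(T[-1]))
    print(len(D),'rows'); print(json.dumps([(d+0.).tolist() for d in D]).replace(' ','')); print(json.dumps([(t+0.).tolist() for t in T]).replace(' ',''))
E
python3 - <<'E'
from plan import *
o=robot.get_obs()
setcmd([.193,.594,.223],Ro.from_quat(o['tool_rot']))
c=robot.camera('wrist'); R=np.array(c['R']); ce=-R.T@c['t']
T=Ro.from_quat(o['tool_rot']).as_matrix()
print('cam in tool',T.T@(ce-o['position']),'axis',T.T@R[2],'xaxis',T.T@R[0],c['vfov'])
p,R=sp2tool([.43+.05,-.2,.3],-.3); 
rows([(np.array([.44,-.21,.32]),R,11)])
E
```

```text
cam in tool [ 0.07371971  0.00045749 -0.16253563] axis [-0.26889933 -0.00108149  0.96316768] xaxis [-1.03210806e-03  9.99999119e-01  8.34702854e-04] 68.68172611656911
11 rows
[[-4.39,-6.26,-0.87],[-8.78,-12.52,-1.74],[-13.17,-18.78,-2.61],[-17.57,-25.04,-3.49],[-21.96,-31.3,-4.36],[-26.35,-37.57,-5.23],[-30.74,-43.83,-6.1],[-35.13,-50.09,-6.97],[-39.52,-56.35,-7.84],[-43.91,-62.61,-8.71],[-48.31,-68.87,-9.59]]
[[0.0,0.0,-0.001],[0.0,0.0,-0.003],[-0.001,0.0,-0.004],[-0.001,0.0,-0.005],[-0.001,0.0,-0.006],[-0.001,0.0,-0.008],[-0.001,0.0,-0.009],[-0.001,0.0,-0.01],[-0.002,0.0,-0.011],[-0.002,0.0,-0.013],[-0.002,0.0,-0.014]]
```

```bash
python3 - <<'E'
from plan import *
p,R=cmd(); setcmd([.193,.594,.223],Ro.from_quat(robot.get_obs()['tool_rot']))
_,R=sp2tool([0,0,0],-.2)
rows([(np.array([.42,.28,.28]),R,6),(np.array([.47,-.08,.30]),R,6)])
E
```

```text
12 rows
[[-5.21,-3.81,-0.95],[-10.43,-7.62,-1.89],[-15.64,-11.44,-2.84],[-20.85,-15.25,-3.78],[-26.07,-19.06,-4.73],[-31.28,-22.87,-5.67],[-33.93,-28.32,-6.0],[-36.57,-33.77,-6.32],[-39.21,-39.22,-6.65],[-41.86,-44.67,-6.97],[-44.5,-50.12,-7.3],[-47.15,-55.57,-7.62]]
[[0.0,0.0,-0.019],[-0.001,0.0,-0.038],[-0.001,0.0,-0.057],[-0.001,0.0,-0.076],[-0.001,0.0,-0.095],[-0.002,0.0,-0.114],[-0.002,0.0,-0.114],[-0.002,0.0,-0.114],[-0.002,0.0,-0.114],[-0.002,0.0,-0.114],[-0.002,0.0,-0.114],[-0.002,0.0,-0.114]]
```

Request:
{"fn": "play_rows", "kwargs": {
  "gripper": [-1,-1,-1,-1,-1,-1,-1,-1,-1,-1,-1,-1],
  "delta_pos": [
    [-5.2,-3.8,-0.9],
    [-10.4,-7.6,-1.9],
    [-15.6,-11.4,-2.8],
    [-20.9,-15.3,-3.8],
    [-26.1,-19.1,-4.7],
    [-31.3,-22.9,-5.7],
    [-33.9,-28.3,-6],
    [-36.6,-33.8,-6.3],
    [-39.2,-39.2,-6.7],
    [-41.9,-44.7,-7],
    [-44.5,-50.1,-7.3],
    [-47.15,-55.57,-7.62]
  ],
  "turn": [
    [0,0,-0.02],
    [0,0,-0.04],
    [0,0,-0.06],
    [0,0,-0.08],
    [0,0,-0.1],
    [-0.002,0,-0.114],
    [-0.002,0,-0.114],
    [-0.002,0,-0.114],
    [-0.002,0,-0.114],
    [-0.002,0,-0.114],
    [-0.002,0,-0.114],
    [-0.002,0,-0.114]
  ]
}}

```text
time: 1.65
position: [0.4691, -0.0777, 0.2986]
tool_rot: [0.1, 0.995, 0.001, 0.0]
ft_force: [1.8, 0.3, -0.2]
grip_width: 0.0868
grip_force: 0.0
```

```bash
python3 - <<'E'
from plan import *
o=robot.get_obs(); print(o['time'],o['position'],o['joint_velocities'].round(2),cmd()[0])
c=snap('wrist','pics/w1.png')
print(-np.array(c['R']).T@c['t'])
im=c['color'][:,:,::-1]; cv2.imwrite('pics/w1b.png',cv2.resize(np.clip(255*(im/255.)**.6,0,255).astype(np.uint8),(800,600),interpolation=cv2.INTER_CUBIC))
E
```

```text
1.65 [ 0.46914401 -0.07769257  0.29864939] [-0.97  0.16 -0.31  0.    0.14 -0.97] [ 0.47003822 -0.07997679  0.29998241]
[ 0.39689528 -0.06294493  0.46115607]
```

View pics/w1b.png

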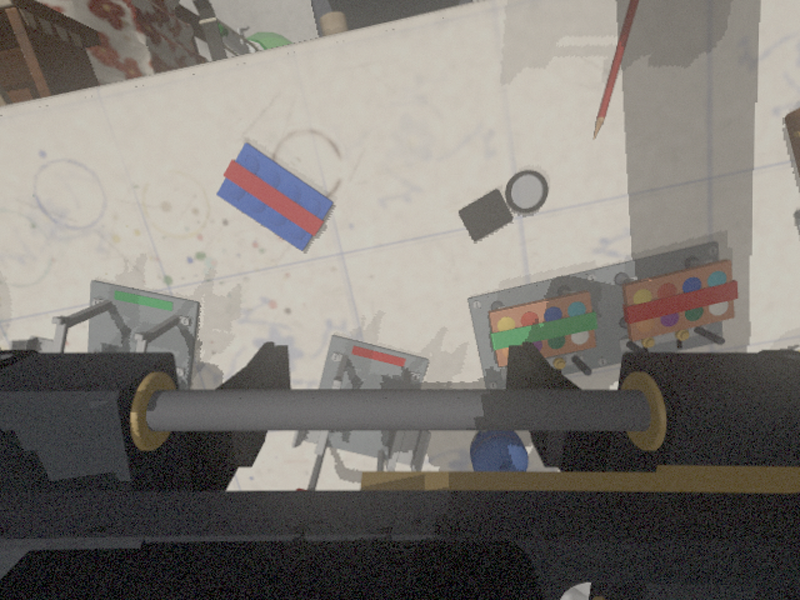

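```bash
cat >> m1.py <<'E'
print('wrist')
w=load("pics/w1.png")
W=lambda p:(np.array(p,float)+.5)/1.25-.5
V={'rack':([2,3],W([(469,297),(718,242)])),
'plR':([2,3,0],W([(623,287),(732,260),(737,302)])),
'plG':([2,3],W([(490,314),(590,292)])),
'nR':([2,3],W([(333,336),(428,360)])),
'nG':([2,3],W([(91,281),(201,296)]))}
for k,(i,u) in V.items():
    m,ut,x0=P[k]; j,us=S[k]
    x1,_,r1=fit([(w,m[i],u)],x0)
    x,e,r=fit([(c,m,ut),(s,m[j],us),(w,m[i],u)],x0); print(k,'wrist',x1.round(4),'joint',x.round(4),np.round(r[-len(i):],1).tolist())
E
python3 m1.py | sed -n '/wrist/,$p'
```

```text
wrist
rack wrist [0.5749 0.1181 0.0248] joint [0.5755 0.1187 0.0288] [[-0.8, 0.9], [1.3, -0.0]]
plR wrist [0.5682 0.1868 0.1076] joint [0.5701 0.1869 0.0752] [[1.9, 0.1], [-0.4, -0.6], [-0.5, 11.8]]
plG wrist [0.5735 0.052  0.0286] joint [0.5734 0.0522 0.0249] [[-0.1, -0.3], [0.5, -0.1]]
nR wrist [ 0.6175 -0.1398 -0.4652] joint [ 0.6175 -0.1399 -0.4713] [[-0.9, -0.4], [1.2, 0.5]]
nG wrist [ 0.5035 -0.3635 -0.3477] joint [ 0.5052 -0.3679 -0.408 ] [[0.1, -0.2], [-1.3, 4.6]]
```

```bash
python3 - <<'E'
from plan import *
g,R=sp2tool([.5156,.3488,.001+.0013],.262)
rows([(g+[0,0,.13],R,8),(g+[0,0,.02],R,2),(g,R,2)])
E
```

```text
12 rows
[[1.06,5.09,2.06],[2.13,10.17,4.12],[3.19,15.26,6.18],[4.26,20.35,8.24],[5.32,25.43,10.3],[6.38,30.52,12.37],[7.45,35.61,14.43],[8.51,40.7,16.49],[8.51,40.69,21.99],[8.51,40.69,27.49],[8.51,40.69,28.49],[8.51,40.69,29.49]]
[[0.0,0.0,-0.058],[0.0,0.0,-0.115],[0.0,0.0,-0.173],[0.0,0.0,-0.231],[0.0,0.0,-0.289],[0.0,0.0,-0.346],[0.0,0.0,-0.404],[0.0,0.0,-0.462],[0.0,0.0,-0.462],[0.0,0.0,-0.462],[0.0,0.0,-0.462],[0.0,0.0,-0.462]]
```

Request:
{"fn": "play_rows", "kwargs": {
  "gripper": [-1,-1,-1,-1,-1,-1,-1,-1,-1,-1,-1,-1],
  "delta_pos": [
    [1.1,5.1,2.1],
    [2.1,10.2,4.1],
    [3.2,15.3,6.2],
    [4.3,20.4,8.2],
    [5.3,25.4,10.3],
    [6.4,30.5,12.4],
    [7.5,35.6,14.4],
    [8.5,40.7,16.5],
    [8.51,40.69,22],
    [8.51,40.69,27.5],
    [8.51,40.69,28.5],
    [8.51,40.69,29.49]
  ],
  "turn": [
    [0,0,-0.06],
    [0,0,-0.12],
    [0,0,-0.17],
    [0,0,-0.23],
    [0,0,-0.29],
    [0,0,-0.35],
    [0,0,-0.4],
    [0,0,-0.462],
    [0,0,-0.462],
    [0,0,-0.462],
    [0,0,-0.462],
    [0,0,-0.462]
  ],
  "squeeze": 50
}}

```text
time: 3.2
position: [0.4675, 0.3409, 0.0049]
tool_rot: [-0.131, 0.991, 0.001, 0.001]
ft_force: [1.3, 0.7, 0.5]
grip_width: 0.0872
grip_force: 0.0
```

Request:
{"fn": "play_rows", "kwargs": {
  "gripper": [1,1,1,1,1,1],
  "delta_pos": [
    [0,0,0],
    [0,0,0],
    [0,0,0],
    [0,0,0],
    [0,0,0],
    [0,0,0]
  ],
  "turn": [
    [0,0,0],
    [0,0,0],
    [0,0,0],
    [0,0,0],
    [0,0,0],
    [0,0,0]
  ]
}}

```text
time: 3.95
position: [0.4667, 0.3405, 0.0045]
tool_rot: [-0.131, 0.991, 0.001, 0.0]
ft_force: [-0.2, -0.4, 0.3]
grip_width: 0.0348
grip_force: 0.4
```

Request:
{"fn": "play_rows", "kwargs": {
  "gripper": [1,1,1],
  "delta_pos": [
    [0,0,0],
    [0,0,0],
    [0,0,0]
  ],
  "turn": [
    [0,0,0],
    [0,0,0],
    [0,0,0]
  ]
}}

```text
time: 4.32
position: [0.4668, 0.3403, 0.0045]
tool_rot: [-0.131, 0.991, 0.001, 0.0]
ft_force: [-0.0, -0.9, 0.8]
grip_width: 0.0217
grip_force: 49.8
```

```bash
python3 - <<'E'
from plan import *
o=robot.get_obs(); p,R=cmd(); print(o['position'],p,(R.inv()*Ro.from_quat(o['tool_rot'])).as_rotvec(),o['ft_force'],o['grip_width'],o['grip_force'])
E
```

```text
[0.46675295 0.34031729 0.00445525] [0.46728794 0.3358512  0.00527043] [-0.00089981 -0.00089852 -0.00018249] [-0.04432402 -0.88313048  0.80472737] 0.021707273134299796 49.770276243507396
```

```bash
sed -i 's/\.003\]/.0045]/g' plan.py; cat >> plan.py <<'E'
def sync():
    o=robot.get_obs(); setcmd(o['position'],Ro.from_quat(o['tool_rot'])); return o
RK=np.array([.5755,.1187]);RY=.029
def bay(d,side,z):
    "spatula origin d metres along rack x from bay point"
    c,s=np.cos(RY),np.sin(RY); y=.066*side; return [RK[0]+c*d-s*y,RK[1]+s*d+c*y,z]
E
python3 - <<'E'
from plan import *
o=sync(); p0,R0=cmd()
a,R=sp2tool(bay(-.12,1,.06),RY); b,_=sp2tool(bay(-.12,1,.0295),RY)
rows([(p0+[0,0,.05],R0,2),(a,R,6,1),(b,R,3,1)])
E
```

```text
11 rows
[[0.0,0.0,-2.5],[0.0,0.01,-5.0],[0.76,-1.02,-5.08],[2.66,-3.59,-5.27],[5.13,-6.93,-5.52],[7.6,-10.27,-5.76],[9.49,-12.83,-5.96],[10.25,-13.86,-6.03],[10.26,-13.86,-5.24],[10.26,-13.87,-3.77],[10.26,-13.87,-2.98]]
[[0.0,0.0,0.0],[0.0,0.0,0.0],[0.0,0.0,0.017],[0.0,0.0,0.061],[0.001,0.0,0.117],[0.001,0.0,0.173],[0.001,0.001,0.216],[0.001,0.001,0.233],[0.001,0.001,0.233],[0.001,0.001,0.233],[0.001,0.001,0.233]]
```

Request:
{"fn": "play_rows", "kwargs": {
  "gripper": [1,1,1,1,1,1,1,1,1,1,1,1],
  "delta_pos": [
    [0,0,-2.5],
    [0,0,-5],
    [0.8,-1,-5.1],
    [2.7,-3.6,-5.3],
    [5.1,-6.9,-5.5],
    [7.6,-10.3,-5.8],
    [9.5,-12.8,-6],
    [10.25,-13.86,-6],
    [10.26,-13.86,-5.2],
    [10.26,-13.87,-3.8],
    [10.26,-13.87,-2.98],
    [10.26,-13.87,-2.98]
  ],
  "turn": [
    [0,0,0],
    [0,0,0],
    [0,0,0.02],
    [0,0,0.06],
    [0,0,0.12],
    [0,0,0.17],
    [0,0,0.216],
    [0.001,0.001,0.233],
    [0.001,0.001,0.233],
    [0.001,0.001,0.233],
    [0.001,0.001,0.233],
    [0.001,0.001,0.233]
  ]
}}

```text
time: 5.82
position: [0.4035, 0.1804, 0.033]
tool_rot: [-0.015, 1.0, 0.0, -0.001]
ft_force: [-0.3, -0.2, -1.2]
grip_width: 0.0214
grip_force: 49.8
```

```bash
python3 - <<'E'
from plan import *
o=sync(); print(o['time'],tool2sp(*cmd()),o['ft_force'],o['grip_force'])
s=snap('scene','pics/s2.png'); w=snap('wrist','pics/w2.png')
g=lambda i:np.clip(255*(i/255.)**.6,0,255).astype(np.uint8)
a=g(s['color'][185:285,235:355,::-1]); a=cv2.resize(a,(600,500),interpolation=cv2.INTER_CUBIC)
# overlay model points
S=Ro.from_quat(o['tool_rot']).as_matrix()@F; org,_=tool2sp(*cmd())
M=np.array([[70,22,2],[70,-22,2],[0,-22,2],[0,-22,18],[0,22,18],[-104,-11,26],[-104,-11,0]])/1000
for u in proj(s,org+M@S.T): cv2.circle(a,tuple(int(round(v)) for v in (u-[235,185]+.5)*5),3,(255,0,255),1)
cv2.imwrite('pics/s2b.png',a)
E
```

```text
5.825 (array([0.45349201, 0.1819481 , 0.02841519]), array([ 0.03013232, -0.00152946,  0.00071507])) [-0.3015214  -0.15112629 -1.15873102] 49.76931173354387
```

View pics/s2b.png

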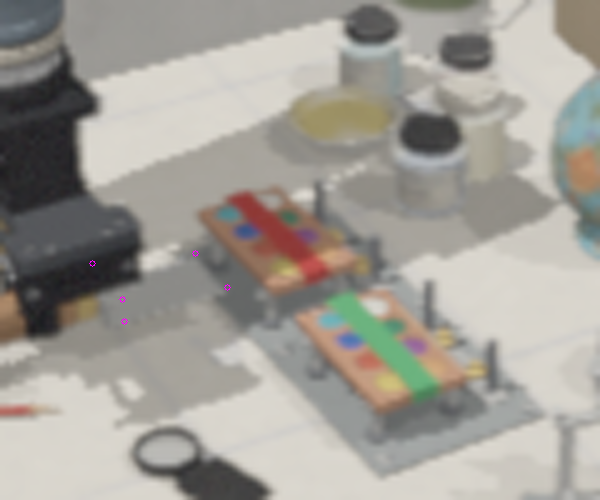

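```bash
python3 - <<'E'
from plan import *
L=[]
for d,n in((-.045,5),(-.036,2),(-.028,4)):
    a,R=sp2tool(bay(d,1,.0295),RY); L.append((a,R,n))
rows(L)
E
```

```text
11 rows
[[-1.5,-0.02,-0.02],[-3.0,-0.03,-0.04],[-4.51,-0.05,-0.07],[-6.01,-0.06,-0.09],[-7.51,-0.08,-0.11],[-7.96,-0.08,-0.11],[-8.41,-0.08,-0.11],[-8.61,-0.08,-0.11],[-8.81,-0.08,-0.11],[-9.01,-0.08,-0.11],[-9.21,-0.08,-0.11]]
[[0.0,0.0,0.0],[0.0,-0.001,0.0],[0.0,-0.001,0.001],[0.001,-0.001,0.001],[0.001,-0.002,0.001],[0.001,-0.002,0.001],[0.001,-0.002,0.001],[0.001,-0.002,0.001],[0.001,-0.002,0.001],[0.001,-0.002,0.001],[0.001,-0.002,0.001]]
```

Request:
{"fn": "play_rows", "kwargs": {
  "gripper": [1,1,1,1,1,1,1,1,1,1,1],
  "delta_pos": [
    [-1.5,0,0],
    [-3,0,-0.05],
    [-4.5,-0.05,-0.1],
    [-6,-0.05,-0.1],
    [-7.5,-0.1,-0.1],
    [-8,-0.1,-0.1],
    [-8.4,-0.1,-0.1],
    [-8.6,-0.1,-0.1],
    [-8.8,-0.1,-0.1],
    [-9,-0.1,-0.1],
    [-9.2,-0.1,-0.1]
  ],
  "turn": [
    [0,0,0],
    [0,0,0],
    [0,0,0],
    [0,0,0],
    [0,-0.002,0],
    [0,-0.002,0],
    [0,-0.002,0],
    [0,-0.002,0],
    [0,-0.002,0],
    [0,-0.002,0],
    [0,-0.002,0]
  ]
}}

```text
time: 7.3
position: [0.4948, 0.1816, 0.0348]
tool_rot: [-0.015, 1.0, 0.0, -0.0]
ft_force: [-2.5, 0.3, -1.8]
grip_width: 0.0216
grip_force: 49.8
```

Request:
{"fn": "play_rows", "kwargs": {
  "gripper": [1,1,1,1],
  "delta_pos": [
    [-0.1,0,0],
    [-0.2,0,0],
    [-0.3,0,0],
    [-0.4,0,0]
  ],
  "turn": [
    [0,0,0],
    [0,0,0],
    [0,0,0],
    [0,0,0]
  ]
}}

```text
time: 7.8
position: [0.4997, 0.1817, 0.0348]
tool_rot: [-0.015, 1.0, 0.0, 0.001]
ft_force: [-1.1, 0.3, -1.2]
grip_width: 0.0217
grip_force: 49.8
```

Request:
{"fn": "play_rows", "kwargs": {
  "gripper": [1,1,1,1],
  "delta_pos": [
    [-0.1,0,0],
    [-0.2,0,0],
    [-0.3,0,0],
    [-0.4,0,0]
  ],
  "turn": [
    [0,0,0],
    [0,0,0],
    [0,0,0],
    [0,0,0]
  ]
}}

```text
time: 8.3
position: [0.5037, 0.1818, 0.0349]
tool_rot: [-0.015, 1.0, 0.0, 0.001]
ft_force: [-0.1, -0.3, -2.2]
grip_width: 0.0215
grip_force: 49.8
```

Request:
{"fn": "play_rows", "kwargs": {
  "gripper": [1,1,1,1],
  "delta_pos": [
    [-0.1,0,0],
    [-0.2,0,0],
    [-0.3,0,0],
    [-0.35,0,0]
  ],
  "turn": [
    [0,0,0],
    [0,0,0],
    [0,0,0],
    [0,0,0]
  ]
}}

```text
time: 8.8
position: [0.507, 0.1819, 0.0349]
tool_rot: [-0.015, 1.0, 0.0, 0.001]
ft_force: [-1.1, -0.4, -1.7]
grip_width: 0.0213
grip_force: 49.8
```

Request:
{"fn": "play_rows", "kwargs": {
  "gripper": [1,1,1,1],
  "delta_pos": [
    [-0.08,0,0],
    [-0.16,0,0],
    [-0.24,0,0],
    [-0.28,0,0]
  ],
  "turn": [
    [0,0,0],
    [0,0,0],
    [0,0,0],
    [0,0,0]
  ]
}}

```text
time: 9.3
position: [0.5071, 0.1819, 0.0347]
tool_rot: [-0.015, 1.0, 0.0, -0.002]
ft_force: [-6.5, -0.5, 3.1]
grip_width: 0.0215
grip_force: 49.8
```

Request:
{"fn": "play_rows", "kwargs": {
  "gripper": [1,1,1,1],
  "delta_pos": [
    [-0.1,0,0],
    [-0.15,0,0],
    [-0.15,0,0],
    [-0.15,0,0]
  ],
  "turn": [
    [0,0,0],
    [0,0,0],
    [0,0,0],
    [0,0,0]
  ]
}}

```text
time: 9.8
position: [0.5072, 0.1818, 0.0346]
tool_rot: [-0.015, 1.0, -0.0, -0.003]
ft_force: [-7.9, -0.3, 4.2]
grip_width: 0.0217
grip_force: 49.8
```

```bash
python3 - <<'E'
from plan import *
o=robot.get_obs(); print(o['position'],Ro.from_quat(o['tool_rot']).as_matrix()[:,0],o['ft_force'],o['moment'])
s=robot.camera('scene'); t=robot.camera('top')
g=lambda i:np.clip(255*(i/255.)**.6,0,255).astype(np.uint8)
a=cv2.resize(g(s['color'][195:275,255:345,::-1]),(675,600),interpolation=cv2.INTER_CUBIC)
cv2.imwrite('pics/s3b.png',a); np.save('pics/s3.npy',s,allow_pickle=True)
E
```

```text
[0.50722927 0.18179125 0.03456657] [-0.9995361  -0.02971509  0.00667889] [-7.94690838 -0.25710906  4.18538001] [-0.0131901   1.15138456  0.03748456]
```

View pics/s3b.png

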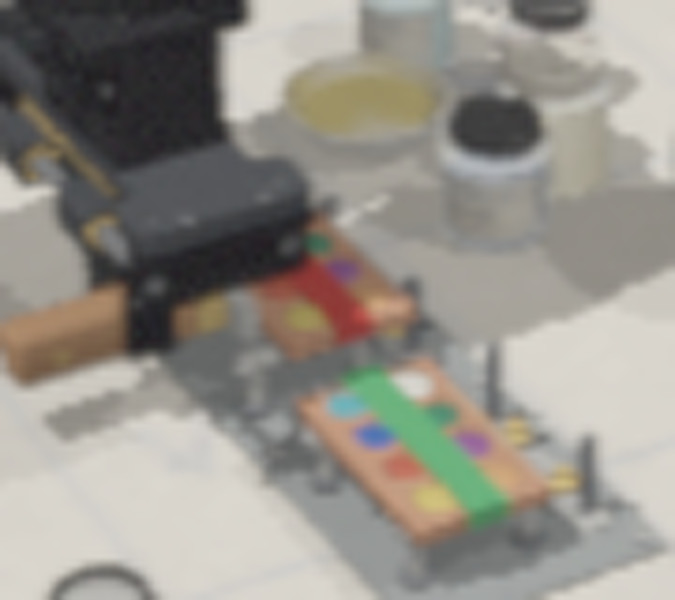

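Request:
{"fn": "play_rows", "kwargs": {
  "gripper": [1,1,1,1,1,1,1,1,1,1,1],
  "delta_pos": [
    [0.15,0,0],
    [0.3,0,-0.1],
    [0.35,0,-0.3],
    [0.35,0,-0.5],
    [0.4,0,-0.8],
    [0.5,0,-1.2],
    [0.7,0,-2],
    [1,0,-3],
    [1.3,0,-4],
    [1.5,0,-5],
    [1.5,0,-5.2]
  ],
  "turn": [
    [0,0,0],
    [0,0,0],
    [0,0,0],
    [0,0,0],
    [0,0,0],
    [0,-0.02,0],
    [0,-0.06,0],
    [0,-0.1,0],
    [0,-0.15,0],
    [0,-0.18,0],
    [0,-0.2,0]
  ]
}}

```text
time: 11.28
position: [0.4976, 0.1819, 0.0882]
tool_rot: [-0.014, 0.995, 0.002, 0.103]
ft_force: [-0.1, -1.1, -2.6]
grip_width: 0.0219
grip_force: 49.8
```

```bash
cat >> plan.py <<'E'
NEST={'R':((.6175,-.1398),-.471),'G':((.5055,-.3685),-.414)}
PL=.2
def seat(k,along,normal,lat=0):
    "tool pose so that a plate against the heel (origin 30 ahead, on the blade top 2 up) sits at seat + along-slope, + normal"
    (x,y),yaw=NEST[k]; Rm=(Ro.from_euler('z',yaw)*Ro.from_euler('y',-PL)).as_matrix()
    o=np.array([x,y,.08])+Rm@[along-.03,lat,normal-.002]
    return sp2tool(o,yaw,PL)
E
python3 - <<'E'
from plan import *
o=sync(); p0,R0=cmd(); print(o['time'],tool2sp(p0,R0),o['ft_force'],o['joint_velocities'].round(2))
a,R=seat('R',.004,.07); b,_=seat('R',.004,.03)
m=(p0+a)/2+[-.02,0,.02]
print(a,b,p0)
rows([(np.array([a[0],a[1],max(a[2],p0[2]+.06)]),R,12,1)])
E
```

```text
11.275 (array([0.5473941 , 0.18332223, 0.09407682]), array([0.02892387, 0.20642513, 0.0014389 ])) [-0.08528377 -1.10835048 -2.58018652] [ 0.01 -0.03  0.1  -0.08 -0.22  0.08]
[ 0.53829005 -0.09946435  0.13595596] [ 0.54537154 -0.10307042  0.09675329] [0.49755432 0.18187379 0.08823317]
12 rows
[[-0.09,-0.56,-0.1],[-0.33,-2.09,-0.39],[-0.69,-4.41,-0.82],[-1.15,-7.32,-1.36],[-1.66,-10.62,-1.97],[-2.21,-14.12,-2.62],[-2.76,-17.61,-3.27],[-3.27,-20.91,-3.89],[-3.73,-23.82,-4.43],[-4.09,-26.14,-4.86],[-4.33,-27.68,-5.14],[-4.42,-28.23,-5.25]]
[[0.002,0.0,0.01],[0.008,0.0,0.036],[0.016,0.001,0.077],[0.027,0.002,0.127],[0.038,0.002,0.184],[0.051,0.003,0.245],[0.064,0.004,0.305],[0.076,0.004,0.363],[0.086,0.005,0.413],[0.095,0.005,0.453],[0.1,0.006,0.48],[0.102,0.006,0.49]]
```

Request:
{"fn": "play_rows", "kwargs": {
  "gripper": [1,1,1,1,1,1,1,1,1,1,1,1],
  "delta_pos": [
    [-0.1,-0.6,-0.1],
    [-0.33,-2.1,-0.4],
    [-0.7,-4.4,-0.8],
    [-1.15,-7.3,-1.4],
    [-1.66,-10.6,-2],
    [-2.2,-14.1,-2.6],
    [-2.76,-17.6,-3.3],
    [-3.27,-20.9,-3.9],
    [-3.73,-23.8,-4.4],
    [-4.1,-26.1,-4.9],
    [-4.33,-27.7,-5.1],
    [-4.42,-28.23,-5.25]
  ],
  "turn": [
    [0.002,0,0.01],
    [0.008,0,0.036],
    [0.016,0.001,0.077],
    [0.027,0.002,0.127],
    [0.038,0.002,0.184],
    [0.051,0.003,0.245],
    [0.064,0.004,0.305],
    [0.076,0.004,0.363],
    [0.086,0.005,0.413],
    [0.095,0.005,0.453],
    [0.1,0.006,0.48],
    [0.102,0.006,0.49]
  ]
}}

```text
time: 12.78
position: [0.5375, -0.101, 0.1469]
tool_rot: [0.233, 0.967, -0.024, 0.095]
ft_force: [-0.6, 0.0, -2.8]
grip_width: 0.0217
grip_force: 49.8
```

```bash
python3 - <<'E'
from plan import *
o=sync(); p0,R0=cmd(); print(o['time'],tool2sp(p0,R0),o['ft_force'])
b,R=seat('R',.004,.025)
rows([(b,R,6,1),(b,R,2)])
E
```

```text
12.775 (array([ 0.58190576, -0.12379653,  0.15219977]), array([-0.47320114,  0.19598165, -0.00242283])) [-0.55098114  0.02171206 -2.79022073]
8 rows
[[0.01,0.01,0.41],[0.05,0.05,1.44],[0.1,0.1,2.79],[0.14,0.14,4.13],[0.18,0.18,5.16],[0.19,0.19,5.57],[0.19,0.19,5.57],[0.19,0.19,5.57]]
[[0.0,0.0,0.0],[-0.001,-0.001,-0.001],[-0.001,-0.002,-0.001],[-0.002,-0.003,-0.002],[-0.003,-0.004,-0.002],[-0.003,-0.004,-0.002],[-0.003,-0.004,-0.002],[-0.003,-0.004,-0.002]]
```

Request:
{"fn": "play_rows", "kwargs": {
  "gripper": [1,1,1,1,1,1,1],
  "delta_pos": [
    [0,0,0.4],
    [0.05,0.05,1.4],
    [0.1,0.1,2.8],
    [0.15,0.15,4.1],
    [0.18,0.18,5.2],
    [0.19,0.19,5.57],
    [0.19,0.19,5.57]
  ],
  "turn": [
    [0,0,0],
    [0,0,0],
    [0,0,0],
    [-0.002,-0.003,-0.002],
    [-0.003,-0.004,-0.002],
    [-0.003,-0.004,-0.002],
    [-0.003,-0.004,-0.002]
  ]
}}

```text
time: 13.65
position: [0.5461, -0.1022, 0.0915]
tool_rot: [0.231, 0.968, -0.023, 0.097]
ft_force: [0.8, -0.8, -2.3]
grip_width: 0.0215
grip_force: 49.8
```

```bash
cat > tape.py <<'E'
import sys
from plan import *
k=sys.argv[1]; tag=sys.argv[2]; hz=float(sys.argv[3])
o=sync(); p0,R0=cmd(); org,e=tool2sp(p0,R0); print(o['time'],org,e,o['ft_force'])
S=R0.as_matrix()@F
for n in('top','scene'):
    c=snap(n,f'pics/{n}_{tag}.png'); h=cv2.cvtColor(c['color'],cv2.COLOR_RGB2HSV)
    H=h[...,0].astype(int); m=(((H<8)|(H>172)) if k=='R' else (abs(H-66)<14))&(h[...,1]>130)
    N,l,st,ce=cv2.connectedComponentsWithStats(m.astype(np.uint8))
    for i in range(1,N):
        if st[i,4]<15: continue
        r=cv2.boxPoints(cv2.minAreaRect(np.argwhere(l==i)[:,::-1].astype(np.float32)))
        d=np.linalg.norm(r-np.roll(r,-1,0),axis=1); j=d.argmin(); a=(r[j]+r[(j+1)%4])/2; b=(r[(j+2)%4]+r[(j+3)%4])/2
        if abs(ce[i]-proj(c,org+S@[.03,0,.01])[0]).max()>40: continue
        print(n,st[i,4],ce[i].round(1),'ends',a.round(1),b.round(1))
    X=proj(c,org+np.array([[.03,.05,.01],[.03,-.05,.01],[.03,0,.01]])@S.T); print('expected on blade',X.round(1).tolist())
E
python3 tape.py R r1 0
```

```text
13.65 [ 0.59065562 -0.12473814  0.09703752] [-4.68767732e-01  1.99454113e-01  4.58386566e-05] [ 0.82989403 -0.78241391 -2.27297739]
top 211 [388.9 190.2] ends [371.1 181.8] [407.1 199.8]
top 392 [374.  221.1] ends [352.8 212.4] [393.2 232.6]
expected on blade [[355.8, 210.6], [395.0, 229.4], [375.3, 219.9]]
scene 76 [388.6 262.3] ends [385.8 248. ] [391.6 276.9]
scene 202 [357.8 265.5] ends [353.9 252.2] [358.  278.3]
scene 42 [343.6 295.5] ends [342.8 288.9] [344.4 302.1]
expected on blade [[357.2, 252.6], [361.2, 275.8], [359.1, 263.8]]
```

```bash
cat > rel.py <<'E'
from plan import *
import sys
def rel(tag,k,mid,nest):
    p0,R0=cmd(); org,e=tool2sp(p0,R0); S=R0.as_matrix()@F
    X=org+S@[.03,0,.010]
    (_,_),yaw=NEST[k]
    for n in mid:
        c=load(f'pics/{n}_{tag}.png'); w=px2w(c,mid[n],X[2])[0]; x,y=nest[n]
        Rm=(Ro.from_euler('z',yaw)*Ro.from_euler('y',-.2)).as_matrix()
        print(n,'plate ctr rel seat (along,lat,normal) mm',(Rm.T@(w-[x,y,.08])*1000-[0,0,8]).round(1),'rel spatula',(S.T@(w-org)*1000).round(1))
    Rm=(Ro.from_euler('z',yaw)*Ro.from_euler('y',-.2)).as_matrix(); print('by FK',(Rm.T@(org+S@[.03,0,.002]-[*NEST[k][0],.08])*1000).round(1))
E
python3 - <<'E'
from rel import *
rel('r1','R',{'top':[(373.2,222.2)],'scene':[(356.6,265.4)]},{'top':(.618,-.1388),'scene':(.6158,-.1424)})
rel('r1','R',{'top':[(374,221.1)],'scene':[(357.8,265.5)]},{'top':(.618,-.1388),'scene':(.6158,-.1424)})
E
```

```text
top plate ctr rel seat (along,lat,normal) mm [-3.8  2.3 26.2] rel spatula [23.   2.1 11.4]
scene plate ctr rel seat (along,lat,normal) mm [-3.5 -2.2 26.2] rel spatula [22.9 -6.5 11.4]
by FK [ 3.2  1.3 24.8]
top plate ctr rel seat (along,lat,normal) mm [-0.6  1.8 25.6] rel spatula [26.1  1.6 10.8]
scene plate ctr rel seat (along,lat,normal) mm [-0.5 -2.7 25.6] rel spatula [25.9 -7.1 10.8]
by FK [ 3.2  1.3 24.8]
```

```bash
python3 - <<'E'
from plan import *
L=[]
for n,k in((.025,2),(.008,4),(.003,2),(-.001,3)):
    a,R=seat('R',.0085,n,.0005); L.append((a,R,k))
rows(L)
E
```

```text
11 rows
[[-0.26,-0.03,-0.01],[-0.53,-0.06,-0.02],[-0.53,-0.06,0.41],[-0.53,-0.06,0.83],[-0.53,-0.06,1.26],[-0.53,-0.06,1.68],[-0.53,-0.06,1.93],[-0.53,-0.07,2.18],[-0.53,-0.07,2.32],[-0.53,-0.07,2.45],[-0.53,-0.07,2.58]]
[[0.0,0.0,0.001],[0.0,-0.001,0.002],[0.0,-0.001,0.002],[0.0,-0.001,0.002],[0.0,-0.001,0.002],[0.0,-0.001,0.002],[0.0,-0.001,0.002],[0.0,-0.001,0.002],[0.0,-0.001,0.002],[0.0,-0.001,0.002],[0.0,-0.001,0.002]]
```

Request:
{"fn": "play_rows", "kwargs": {
  "gripper": [1,1,1,1,1,1,1,1,1,1,1],
  "delta_pos": [
    [-0.25,-0.03,0],
    [-0.53,-0.07,0],
    [-0.53,-0.07,0.4],
    [-0.53,-0.07,0.8],
    [-0.53,-0.07,1.25],
    [-0.53,-0.07,1.7],
    [-0.53,-0.07,1.95],
    [-0.53,-0.07,2.2],
    [-0.53,-0.07,2.3],
    [-0.53,-0.07,2.45],
    [-0.53,-0.07,2.6]
  ],
  "turn": [
    [0,0,0],
    [0,0,0.002],
    [0,0,0.002],
    [0,0,0.002],
    [0,0,0.002],
    [0,0,0.002],
    [0,0,0.002],
    [0,0,0.002],
    [0,0,0.002],
    [0,0,0.002],
    [0,0,0.002]
  ]
}}

```text
time: 15.12
position: [0.5552, -0.1075, 0.0676]
tool_rot: [0.232, 0.968, -0.023, 0.097]
ft_force: [-0.7, 1.1, -0.2]
grip_width: 0.0215
grip_force: 49.8
```

```bash
python3 tape.py R r2 0; python3 - <<'E'
from plan import *
import cv2
g=lambda i:np.clip(255*(i/255.)**.6,0,255).astype(np.uint8)
s=load('pics/scene_r2.png')['color'][:,:,::-1];t=load('pics/top_r2.png')['color'][:,:,::-1]
a=cv2.resize(g(s[230:320,325:405]),(533,600),interpolation=cv2.INTER_CUBIC)
cv2.imwrite('pics/v9.png',np.hstack([a,cv2.resize(g(t[165:265,335:380+0]),(267,593),interpolation=cv2.INTER_CUBIC)[:600] if False else np.vstack([cv2.resize(g(t[170:264,335:425]),(267,279),interpolation=cv2.INTER_CUBIC),np.zeros((321,267,3),np.uint8)])]))
E
```

```text
15.125 [ 0.59964449 -0.13014306  0.0731697 ] [-0.47072353  0.20036681  0.00051868] [-0.69866439  1.11130145 -0.20097609]
top 210 [388.9 190.2] ends [371.1 181.8] [407.1 199.8]
top 373 [375.  219.8] ends [353.9 212.3] [394.8 229. ]
expected on blade [[357.2, 209.6], [395.4, 228.0], [376.2, 218.8]]
scene 76 [388.6 262.3] ends [385.8 248. ] [391.6 276.9]
scene 180 [361.  270.9] ends [360. 259.] [360. 282.]
scene 42 [343.6 295.5] ends [342.8 288.9] [344.4 302.1]
expected on blade [[360.6, 259.7], [364.7, 283.2], [362.6, 271.1]]
```

View pics/v9.png

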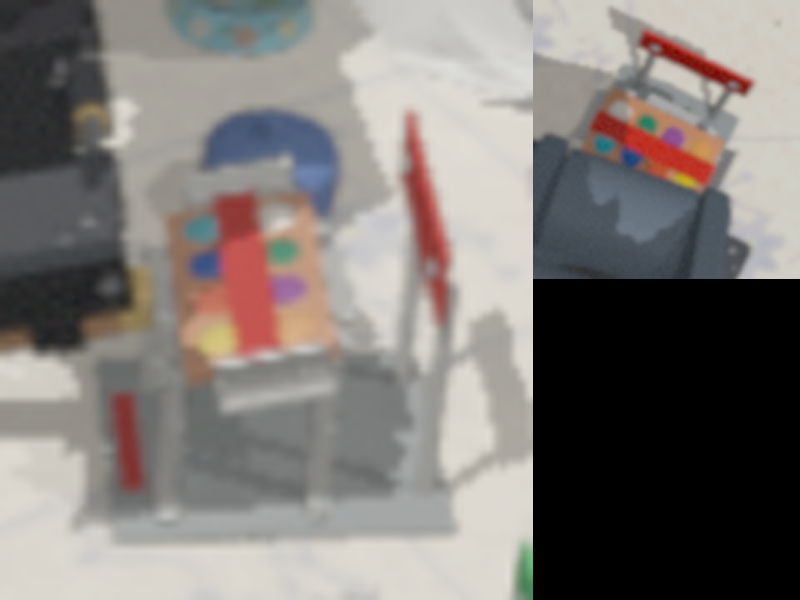

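Request:
{"fn": "play_rows", "kwargs": {
  "gripper": [1,1,1,1,1,1,1,1,1,1,1,1],
  "delta_pos": [
    [0,0,0.2],
    [0,0,0.4],
    [0.1,0,0.6],
    [0.3,0,0.6],
    [0.8,0,0.6],
    [1.8,0,0.6],
    [3.2,0,0.6],
    [4.8,0,0.6],
    [6.5,0,0.6],
    [8,0,0.6],
    [9.2,0,0.6],
    [9.8,0,0.5]
  ],
  "turn": [
    [0,0,0],
    [0,0,0],
    [0,0,0],
    [0,0,0],
    [0,0,0],
    [0,0,0],
    [0,0,0],
    [0,0,0],
    [0,0,0],
    [0,0,0],
    [0,0,0],
    [0,0,0]
  ]
}}

```text
time: 16.73
position: [0.4694, -0.0639, 0.043]
tool_rot: [0.232, 0.968, -0.023, 0.097]
ft_force: [-0.1, -0.3, -2.1]
grip_width: 0.0217
grip_force: 49.8
```

```bash
python3 tape.py R r3 0|grep -v exp; python3 - <<'E'
from plan import *
p0,R0=cmd()
a,R=sp2tool(bay(-.125,-1,.075),RY); b,_=sp2tool(bay(-.12,-1,.0305),RY)
print(p0,a,b)
rows([(p0+[-.02,.01,.04],R0,3),(a,R,6,1),(b,R,3,1)])
E
```

```text
16.725 [ 0.51391089 -0.08650415  0.04843536] [-4.70535593e-01  1.99075735e-01  3.78452361e-04] [-0.06231757 -0.30563946 -2.06314182]
top 371 [375.  219.9] ends [353.7 212.9] [394.6 229.5]
scene 175 [361.2 270.9] ends [360. 259.] [360. 282.]
scene 42 [343.6 295.5] ends [342.8 288.9] [344.4 302.1]
[ 0.46943081 -0.06388172  0.04295832] [0.40248731 0.04765346 0.0795    ] [0.40748521 0.04779844 0.035     ]
12 rows
[[0.47,0.0,-1.45],[0.93,-0.01,-2.91],[1.4,-0.01,-4.36],[2.04,0.5,-4.47],[3.65,1.78,-4.73],[5.74,3.45,-5.06],[7.83,5.11,-5.4],[9.44,6.4,-5.66],[10.08,6.91,-5.76],[10.2,6.97,-4.61],[10.42,7.08,-2.46],[10.53,7.15,-1.31]]
[[0.0,0.0,0.0],[0.0,0.0,0.0],[0.0,0.0,0.0],[-0.004,0.014,-0.037],[-0.013,0.051,-0.129],[-0.025,0.098,-0.249],[-0.037,0.144,-0.369],[-0.046,0.181,-0.461],[-0.049,0.195,-0.498],[-0.049,0.195,-0.498],[-0.049,0.195,-0.498],[-0.049,0.195,-0.498]]
```

Request:
{"fn": "play_rows", "kwargs": {
  "gripper": [1,1,1,1,1,1,1,1,1,1,1,1],
  "delta_pos": [
    [0.5,0,-1.5],
    [0.9,0,-2.9],
    [1.4,0,-4.4],
    [2,0.5,-4.5],
    [3.65,1.8,-4.7],
    [5.7,3.45,-5.1],
    [7.8,5.1,-5.4],
    [9.4,6.4,-5.7],
    [10.1,6.9,-5.76],
    [10.2,7,-4.6],
    [10.4,7.1,-2.5],
    [10.53,7.15,-1.31]
  ],
  "turn": [
    [0,0,0],
    [0,0,0],
    [0,0,0],
    [-0.004,0.014,-0.037],
    [-0.013,0.051,-0.129],
    [-0.025,0.098,-0.249],
    [-0.037,0.144,-0.369],
    [-0.046,0.181,-0.461],
    [-0.049,0.195,-0.498],
    [-0.049,0.195,-0.498],
    [-0.049,0.195,-0.498],
    [-0.049,0.195,-0.498]
  ]
}}

```text
time: 18.32
position: [0.4087, 0.0468, 0.034]
tool_rot: [-0.014, 1.0, -0.0, 0.0]
ft_force: [0.6, -0.2, -1.4]
grip_width: 0.0218
grip_force: 49.8
```

Request:
{"fn": "play_rows", "kwargs": {
  "gripper": [1,1,1],
  "delta_pos": [
    [0,0,0],
    [0,0,0],
    [0,0,0]
  ],
  "turn": [
    [0,0,0],
    [0,0,0],
    [0,0,0]
  ]
}}

```text
time: 18.7
position: [0.4087, 0.0472, 0.0355]
tool_rot: [-0.014, 1.0, -0.0, 0.001]
ft_force: [0.2, 0.0, -2.1]
grip_width: 0.0216
grip_force: 49.8
```

```bash
python3 - <<'E'
from plan import *
o=sync(); print(o['time'],tool2sp(*cmd()),o['ft_force'])
# check lateral: green tape in top (same method as red)
c=robot.camera('top'); h=cv2.cvtColor(c['color'],cv2.COLOR_RGB2HSV); m=(abs(h[...,0].astype(int)-66)<14)&(h[...,1]>130); m[:, :260]=0; m[:,335:]=0
print(m.sum(), px2w(c,[np.argwhere(m)[:,::-1].mean(0)],.043))
L=[]
for d,n in((-.04,5),(-.031,2),(-.023,4)):
    a,R=sp2tool(bay(d,-1,.0302),RY); L.append((a,R,n))
rows(L)
E
```

```text
18.7 (array([0.45873177, 0.04865008, 0.03108344]), array([ 0.02869281,  0.00169817, -0.00088089])) [ 0.23246767  0.0061912  -2.0746304 ]
285 [[0.57421361 0.05506581 0.043     ]]
11 rows
[[-1.58,0.01,0.02],[-3.15,0.03,0.04],[-4.73,0.04,0.06],[-6.3,0.05,0.07],[-7.88,0.06,0.09],[-8.33,0.06,0.09],[-8.78,0.06,0.09],[-8.98,0.06,0.1],[-9.18,0.06,0.1],[-9.38,0.06,0.1],[-9.58,0.06,0.1]]
[[0.0,0.0,0.0],[0.0,0.001,0.0],[-0.001,0.001,0.0],[-0.001,0.001,0.0],[-0.001,0.002,0.0],[-0.001,0.002,0.0],[-0.001,0.002,0.0],[-0.001,0.002,0.0],[-0.001,0.002,0.0],[-0.001,0.002,0.0],[-0.001,0.002,0.0]]
```

Request:
{"fn": "play_rows", "kwargs": {
  "gripper": [1,1,1,1,1,1,1,1,1,1,1],
  "delta_pos": [
    [-1.6,0,0.05],
    [-3.1,0.05,0.1],
    [-4.7,0.1,0.1],
    [-6.3,0.1,0.1],
    [-7.9,0.1,0.1],
    [-8.3,0.1,0.1],
    [-8.8,0.1,0.1],
    [-9,0.1,0.1],
    [-9.2,0.1,0.1],
    [-9.4,0.1,0.1],
    [-9.6,0.1,0.1]
  ],
  "turn": [
    [0,0,0],
    [0,0,0],
    [0,0.002,0],
    [0,0.002,0],
    [0,0.002,0],
    [0,0.002,0],
    [0,0.002,0],
    [0,0.002,0],
    [0,0.002,0],
    [0,0.002,0],
    [0,0.002,0]
  ]
}}

```text
time: 20.12
position: [0.5046, 0.0511, 0.0341]
tool_rot: [-0.014, 1.0, -0.0, -0.001]
ft_force: [0.5, 0.1, -1.6]
grip_width: 0.0216
grip_force: 49.8
```

Request:
{"fn": "play_rows", "kwargs": {
  "gripper": [1,1,1,1],
  "delta_pos": [
    [-0.1,0,0],
    [-0.2,0,0],
    [-0.3,0,0],
    [-0.35,0,0]
  ],
  "turn": [
    [0,0,0],
    [0,0,0],
    [0,0,0],
    [0,0,0]
  ]
}}

```text
time: 20.62
position: [0.5081, 0.0512, 0.0342]
tool_rot: [-0.014, 1.0, -0.0, -0.0]
ft_force: [0.0, -0.3, -1.4]
grip_width: 0.0217
grip_force: 49.8
```

Request:
{"fn": "play_rows", "kwargs": {
  "gripper": [1,1,1,1],
  "delta_pos": [
    [-0.1,0,0],
    [-0.2,0,0],
    [-0.3,0,0],
    [-0.35,0,0]
  ],
  "turn": [
    [0,0,0],
    [0,0,0],
    [0,0,0],
    [0,0,0]
  ]
}}

```text
time: 21.12
position: [0.5116, 0.0513, 0.0341]
tool_rot: [-0.014, 1.0, -0.0, -0.001]
ft_force: [-0.2, 0.4, -1.2]
grip_width: 0.0213
grip_force: 49.8
```

Request:
{"fn": "play_rows", "kwargs": {
  "gripper": [1,1,1,1],
  "delta_pos": [
    [-0.1,0,0],
    [-0.2,0,0],
    [-0.25,0,0],
    [-0.3,0,0]
  ],
  "turn": [
    [0,0,0],
    [0,0,0],
    [0,0,0],
    [0,0,0]
  ]
}}

```text
time: 21.62
position: [0.5145, 0.0514, 0.0342]
tool_rot: [-0.014, 1.0, -0.0, -0.001]
ft_force: [-0.3, 0.6, -2.0]
grip_width: 0.0215
grip_force: 49.8
```

Request:
{"fn": "play_rows", "kwargs": {
  "gripper": [1,1,1,1],
  "delta_pos": [
    [-0.1,0,0],
    [-0.2,0,0],
    [-0.25,0,0],
    [-0.3,0,0]
  ],
  "turn": [
    [0,0,0],
    [0,0,0],
    [0,0,0],
    [0,0,0]
  ]
}}

```text
time: 22.12
position: [0.5152, 0.0516, 0.034]
tool_rot: [-0.015, 1.0, -0.0, -0.003]
ft_force: [-5.4, -0.8, 3.0]
grip_width: 0.0215
grip_force: 49.8
```

```bash
python3 - <<'E'
from plan import *
for k in (0,):
    c=robot.camera('top'); h=cv2.cvtColor(c['color'],cv2.COLOR_RGB2HSV); m=(abs(h[...,0].astype(int)-66)<14)&(h[...,1]>130); m[:, :260]=0; m[:,335:]=0
    a=np.argwhere(m)[:,::-1]; print(m.sum(), px2w(c,[a.mean(0)],.043), cv2.minAreaRect(a.astype(np.float32)))
c=robot.camera('scene');h=cv2.cvtColor(c['color'],cv2.COLOR_RGB2HSV); m=(abs(h[...,0].astype(int)-66)<14)&(h[...,1]>130); m[:, 340:]=0;m[:200]=0;m[290:]=0;m[:,:270]=0
c0=load('pics/s2.png') if False else load('pics/scene0.png');h=cv2.cvtColor(c0['color'],cv2.COLOR_RGB2HSV); m0=(abs(h[...,0].astype(int)-66)<14)&(h[...,1]>130); m0[:, 340:]=0;m0[:200]=0;m0[290:]=0;m0[:,:270]=0
for mm in(m0,m): print(mm.sum(),px2w(c,[np.argwhere(mm)[:,::-1].mean(0)],.043))
E
```

```text
0 [[nan nan nan]] ((0.0, 0.0), (0.0, 0.0), 0.0)
98 [[0.57292583 0.04751169 0.043     ]]
42 [[0.59304613 0.01738666 0.043     ]]<stdin>:4: RuntimeWarning: Mean of empty slice.
  ret = um.true_divide(
```

Request:
{"fn": "play_rows", "kwargs": {
  "gripper": [1,1,1,1],
  "delta_pos": [
    [-0.1,0,0],
    [-0.18,0,0],
    [-0.18,0,0],
    [-0.18,0,0]
  ],
  "turn": [
    [0,0,0],
    [0,0,0],
    [0,0,0],
    [0,0,0]
  ]
}}

```text
time: 22.72
position: [0.5152, 0.0517, 0.0338]
tool_rot: [-0.015, 1.0, -0.0, -0.005]
ft_force: [-8.2, -1.8, 2.5]
grip_width: 0.0216
grip_force: 49.8
```

Request:
{"fn": "play_rows", "kwargs": {
  "gripper": [1,1,1,1,1,1,1,1,1,1,1,1],
  "delta_pos": [
    [0.15,0,0],
    [0.3,0,-0.1],
    [0.35,0,-0.3],
    [0.35,0,-0.5],
    [0.4,0,-0.8],
    [0.5,0,-1.2],
    [0.7,0,-2],
    [1,0,-3],
    [1.3,0,-4],
    [1.5,0,-5],
    [1.5,0,-5.5],
    [1.5,0,-5.5]
  ],
  "turn": [
    [0,0,0],
    [0,0,0],
    [0,0,0],
    [0,0,0],
    [0,0,0],
    [0,-0.02,0],
    [0,-0.06,0],
    [0,-0.1,0],
    [0,-0.15,0],
    [0,-0.18,0],
    [0,-0.2,0],
    [0,-0.2,0]
  ]
}}

```text
time: 24.22
position: [0.5049, 0.051, 0.0898]
tool_rot: [-0.014, 0.995, 0.001, 0.1]
ft_force: [0.8, -0.5, -2.3]
grip_width: 0.0215
grip_force: 49.8
```

```bash
python3 - <<'E'
from plan import *
o=sync(); p0,R0=cmd(); print(o['time'],tool2sp(p0,R0),o['ft_force'],o['joint_velocities'].round(2))
a,R=seat('G',.0085,.07)
# via: lift high first because red nest board (138) is on the way
m=np.array([.44,-.12,.17]); Rm=Ro.from_quat(R0.as_quat()); 
from scipy.spatial.transform import Slerp
Rm=Slerp([0,1],Ro.concatenate([R0,R]))(.5)
print(p0,a)
rows([(m,Rm,6),(a+[0,0,.03],R,6)])
E
```

```text
24.225 (array([0.55479996, 0.05246739, 0.09534821]), array([ 0.02877024,  0.20069093, -0.0009347 ])) [ 0.84950526 -0.54106486 -2.28507528] [-0.    0.02 -0.01 -0.    0.01  0.  ]
[0.50492697 0.05103635 0.08979056] [ 0.42815852 -0.33451653  0.13684997]
12 rows
[[0.87,-2.82,-1.54],[1.75,-5.64,-3.08],[2.62,-8.46,-4.62],[3.5,-11.28,-6.16],[4.37,-14.1,-7.7],[5.24,-16.92,-9.24],[5.55,-20.49,-9.24],[5.85,-24.05,-9.25],[6.16,-27.62,-9.25],[6.46,-31.19,-9.26],[6.77,-34.76,-9.26],[7.07,-38.33,-9.27]]
[[0.007,0.0,0.036],[0.015,0.0,0.072],[0.022,0.0,0.108],[0.029,0.0,0.145],[0.036,0.0,0.181],[0.044,0.0,0.217],[0.051,0.001,0.253],[0.058,0.001,0.289],[0.065,0.001,0.325],[0.073,0.001,0.362],[0.08,0.001,0.398],[0.087,0.001,0.434]]
```

```bash
python3 - <<'E'
from plan import *
from scipy.spatial.transform import Slerp
sync();p0,R0=cmd();a,R=seat('G',.0085,.07);m=np.array([.44,-.12,.17])
Rm=Slerp([0,1],Ro.concatenate([R0,R]))(.45)
rows([(m,Rm,10,1)]); rows([(a,R,10,1)])
E
```

```text
10 rows
[[0.15,-0.47,-0.26],[0.55,-1.76,-0.96],[1.13,-3.65,-1.99],[1.85,-5.96,-3.25],[2.62,-8.46,-4.62],[3.4,-10.96,-5.98],[4.11,-13.26,-7.24],[4.7,-15.16,-8.28],[5.1,-16.44,-8.98],[5.24,-16.92,-9.24]]
[[0.001,0.0,0.005],[0.004,0.0,0.02],[0.008,0.0,0.042],[0.014,0.0,0.069],[0.02,0.0,0.098],[0.025,0.0,0.127],[0.031,0.0,0.153],[0.035,0.0,0.175],[0.038,0.0,0.19],[0.039,0.0,0.195]]
10 rows
[[-0.05,-0.6,0.1],[-0.18,-2.22,0.39],[-0.38,-4.61,0.81],[-0.62,-7.51,1.32],[-0.88,-10.67,1.87],[-1.14,-13.83,2.43],[-1.37,-16.73,2.94],[-1.57,-19.12,3.36],[-1.7,-20.74,3.64],[-1.75,-21.34,3.75]]
[[0.001,0.0,0.007],[0.005,0.0,0.025],[0.01,0.0,0.052],[0.017,0.0,0.084],[0.024,0.0,0.119],[0.031,0.001,0.155],[0.038,0.001,0.187],[0.043,0.001,0.214],[0.047,0.001,0.232],[0.048,0.001,0.239]]
```

Request:
{"fn": "play_rows", "kwargs": {
  "gripper": [1,1,1,1,1,1,1,1,1,1],
  "delta_pos": [
    [0.15,-0.5,-0.3],
    [0.55,-1.8,-1],
    [1.1,-3.7,-2],
    [1.9,-6,-3.3],
    [2.6,-8.5,-4.6],
    [3.4,-11,-6],
    [4.1,-13.3,-7.2],
    [4.7,-15.2,-8.3],
    [5.1,-16.4,-9],
    [5.24,-16.92,-9.24]
  ],
  "turn": [
    [0.001,0,0.005],
    [0.004,0,0.02],
    [0.008,0,0.042],
    [0.014,0,0.07],
    [0.02,0,0.1],
    [0.025,0,0.127],
    [0.031,0,0.153],
    [0.035,0,0.175],
    [0.038,0,0.19],
    [0.039,0,0.195]
  ]
}}

```text
time: 25.48
position: [0.4393, -0.1208, 0.1699]
tool_rot: [0.085, 0.991, -0.009, 0.099]
ft_force: [-0.7, -0.2, -2.9]
grip_width: 0.0214
grip_force: 49.8
```

Request:
{"fn": "play_rows", "kwargs": {
  "gripper": [1,1,1,1,1,1,1,1,1,1,1],
  "delta_pos": [
    [-0.05,-0.6,0.1],
    [-0.2,-2.2,0.4],
    [-0.4,-4.6,0.8],
    [-0.6,-7.5,1.3],
    [-0.9,-10.7,1.9],
    [-1.1,-13.8,2.4],
    [-1.4,-16.7,2.9],
    [-1.6,-19.1,3.4],
    [-1.7,-20.7,3.6],
    [-1.75,-21.34,3.75],
    [-1.75,-21.34,3.75]
  ],
  "turn": [
    [0.001,0,0.007],
    [0.005,0,0.025],
    [0.01,0,0.052],
    [0.017,0,0.084],
    [0.024,0,0.119],
    [0.031,0,0.155],
    [0.038,0,0.187],
    [0.043,0.001,0.214],
    [0.047,0.001,0.232],
    [0.048,0.001,0.239],
    [0.048,0.001,0.239]
  ]
}}

```text
time: 26.85
position: [0.4276, -0.3341, 0.1361]
tool_rot: [0.204, 0.974, -0.02, 0.096]
ft_force: [0.3, 0.4, -1.8]
grip_width: 0.022
grip_force: 49.8
```

```bash
python3 tape.py G g1 0; python3 - <<'E'
from rel import *
L=[]
for n,k in((.03,6,),(.025,3)):
    a,R=seat('G',.0085,n,.0005); L.append((a,R,k))
rows(L)
E
```

```text
26.85 [ 0.47325098 -0.35419168  0.14150331] [-4.13815030e-01  1.97304350e-01  2.14708526e-04] [ 0.28829487  0.43320665 -1.76332194]
top 183 [489.8 236.4] ends [471.4 229. ] [510.6 245. ]
top 384 [484.3 267.3] ends [463.1 256.3] [508.1 274.8]
expected on blade [[463.3, 257.7], [506.8, 275.9], [485.0, 266.8]]
scene 259 [371.5 321.8] ends [369.1 304.1] [378.6 339. ]
scene 116 [407.6 331.7] ends [401.9 314.7] [413.  349.4]
expected on blade [[368.1, 304.4], [376.4, 337.0], [372.1, 320.1]]
9 rows
[[-0.02,0.01,0.66],[-0.03,0.01,1.31],[-0.05,0.02,1.97],[-0.06,0.02,2.63],[-0.08,0.03,3.28],[-0.1,0.04,3.94],[-0.1,0.04,4.11],[-0.1,0.04,4.28],[-0.1,0.04,4.44]]
[[0.0,0.0,0.0],[0.0,-0.001,0.0],[0.0,-0.001,0.0],[0.0,-0.002,0.0],[0.0,-0.002,0.0],[0.0,-0.003,0.0],[0.0,-0.003,0.0],[0.0,-0.003,0.0],[0.0,-0.003,0.0]]
```

Request:
{"fn": "play_rows", "kwargs": {
  "gripper": [1,1,1,1,1,1,1,1,1,1],
  "delta_pos": [
    [0,0,0.4],
    [0,0,1.1],
    [-0.05,0,1.9],
    [-0.05,0,2.6],
    [-0.1,0,3.3],
    [-0.1,0.05,3.9],
    [-0.1,0.05,4.1],
    [-0.1,0.05,4.3],
    [-0.1,0.05,4.4],
    [-0.1,0.05,4.4]
  ],
  "turn": [
    [0,0,0],
    [0,0,0],
    [0,-0.001,0],
    [0,-0.002,0],
    [0,-0.002,0],
    [0,-0.003,0],
    [0,-0.003,0],
    [0,-0.003,0],
    [0,-0.003,0],
    [0,-0.003,0]
  ]
}}

```text
time: 28.2
position: [0.4368, -0.3379, 0.0934]
tool_rot: [0.204, 0.974, -0.021, 0.098]
ft_force: [-0.4, -0.0, -2.8]
grip_width: 0.0218
grip_force: 49.8
```

```bash
python3 tape.py G g2 0 | tee g2.txt; python3 - <<'E'
from rel import *
import re
t=open('g2.txt').read(); ce={}
for n in('top','scene'):
    L=[np.array(re.findall(r'[\d.]+',re.sub('.*?ends','',l)),float) for l in t.splitlines() if l.startswith(n)]
    C=[np.array(re.findall(r'\[([^\]]*)\]',l)[0].split(),float) for l in t.splitlines() if l.startswith(n)]
    p0,R0=cmd(); org,_=tool2sp(p0,R0); c=load(f'pics/{n}_g2.png'); e=proj(c,org+R0.as_matrix()@F@[.03,0,.01])[0]
    i=min(range(len(C)),key=lambda i:np.linalg.norm(C[i]-e)); ce[n]=[C[i]]; e2=[L[i].reshape(2,2).mean(0)]; print(n,C[i],e2)
rel('g2','G',ce,{'top':(.5055,-.3675),'scene':(.5055,-.3705)})
L=[]
for n,k in((.025,2),(.008,4),(.003,2),(-.002,3)):
    a,R=seat('G',.0085,n,.0005); L.append((a,R,k))
rows(L)
E
```

```text
28.2 [ 0.48245362 -0.35796535  0.0990269 ] [-0.41367043  0.2011398  -0.00044341] [-0.42196038 -0.04966135 -2.80201004]
top 146 [489.  235.7] ends [471.3 229.1] [511.1 243.7]
expected on blade [[458.6, 256.8], [500.2, 274.2], [479.3, 265.5]]
scene 117 [407.6 331.8] ends [401.8 314.8] [413.2 349.2]
scene 250 [374.7 335.9] ends [372.3 318.4] [382.1 353.4]
scene 54 [354.1 369.1] ends [352.2 360. ] [355.6 378.1]
expected on blade [[371.1, 317.9], [379.4, 350.6], [375.1, 333.7]]
top [489.  235.7] [array([491.2, 236.4])]
scene [374.7 335.9] [array([377.2, 335.9])]
top plate ctr rel seat (along,lat,normal) mm [82.1  1.6 10.9] rel spatula [102.8   2.1  -4.8]
scene plate ctr rel seat (along,lat,normal) mm [ 6.1 -4.3 26.3] rel spatula [28.  -6.5 10.4]
by FK [ 8.9  0.4 25.7]
11 rows
[[0.02,0.01,0.03],[0.04,0.01,0.06],[0.04,0.01,0.49],[0.05,0.01,0.91],[0.05,0.01,1.34],[0.05,0.01,1.76],[0.05,0.01,2.01],[0.05,0.01,2.26],[0.05,0.02,2.43],[0.05,0.02,2.6],[0.05,0.02,2.76]]
[[0.0,0.001,0.0],[0.0,0.001,0.0],[0.0,0.001,0.0],[0.0,0.001,0.0],[0.0,0.001,0.0],[0.0,0.001,0.0],[0.0,0.001,0.0],[0.0,0.001,0.0],[0.0,0.001,0.0],[0.0,0.001,0.0],[0.0,0.001,0.0]]
```

Request:
{"fn": "play_rows", "kwargs": {
  "gripper": [1,1,1,1,1,1,1,1,1,1],
  "delta_pos": [
    [0.04,0,0.1],
    [0.05,0,0.5],
    [0.05,0,0.9],
    [0.05,0,1.3],
    [0.05,0,1.7],
    [0.05,0,2],
    [0.05,0,2.2],
    [0.05,0,2.4],
    [0.05,0,2.6],
    [0.05,0,2.7]
  ],
  "turn": [
    [0,0,0],
    [0,0.001,0],
    [0,0.001,0],
    [0,0.001,0],
    [0,0.001,0],
    [0,0.001,0],
    [0,0.001,0],
    [0,0.001,0],
    [0,0.001,0],
    [0,0.001,0]
  ]
}}

```text
time: 29.55
position: [0.4412, -0.3399, 0.0668]
tool_rot: [0.204, 0.974, -0.021, 0.098]
ft_force: [-1.0, 0.1, -1.4]
grip_width: 0.022
grip_force: 49.8
```

```bash
python3 tape.py G g3 0; python3 - <<'E'
from plan import *
# reproject expected plate corners if seated flat at along=5, lat=0 and check colour boundaries via rectified view
c=load('pics/scene_g3.png')
K,D=KD(c)
for k in 'GR':
    (x,y),yaw=NEST[k]; Rm=(Ro.from_euler('z',yaw)*Ro.from_euler('y',-.2)).as_matrix()
    P=lambda q:(np.array([x,y,.08])+np.array(q)@Rm.T)
    print(k,'tape exp at along 5:',proj(c,P([[.005,.05,.008],[.005,-.05,.008],[.005,0,.008]])).round(1).tolist())
E
```

```text
29.55 [ 0.48691041 -0.35996047  0.0723654 ] [-0.41364096  0.20013014 -0.00049752] [-0.97155647  0.11774775 -1.39256804]
top 19 [473.5 229.5] ends [476.4 227.8] [470.4 230.8]
expected on blade [[455.7, 256.8], [496.3, 273.8], [475.9, 265.3]]
scene 116 [407.6 331.7] ends [401.9 314.7] [413.  349.4]
scene 227 [375.5 342. ] ends [373.4 326.1] [382.2 357.7]
scene 54 [354.2 369.2] ends [352.4 359.9] [355.7 378.1]
expected on blade [[372.4, 326.2], [380.6, 359.0], [376.4, 342.0]]
G tape exp at along 5: [[370.9, 326.2], [379.0, 359.0], [374.8, 342.0]]
R tape exp at along 5: [[359.3, 259.9], [363.2, 283.4], [361.2, 271.3]]
```

Request:
{"fn": "play_rows", "kwargs": {
  "gripper": [1,1,1,1,1,1,1,1,1,1,1,1],
  "delta_pos": [
    [0,0,0.2],
    [0,0,0.4],
    [0,0,0.6],
    [0.3,0,0.6],
    [0.8,0,0.6],
    [1.8,0,0.6],
    [3.2,0,0.6],
    [4.8,0,0.6],
    [6.5,0,0.6],
    [8,0,0.6],
    [9.2,0,0.6],
    [9.8,0,0.5]
  ],
  "turn": [
    [0,0,0],
    [0,0,0],
    [0,0,0],
    [0,0,0],
    [0,0,0],
    [0,0,0],
    [0,0,0],
    [0,0,0],
    [0,0,0],
    [0,0,0],
    [0,0,0],
    [0,0,0]
  ]
}}

```text
time: 31.15
position: [0.3531, -0.3009, 0.0423]
tool_rot: [0.205, 0.974, -0.02, 0.097]
ft_force: [0.0, 0.5, -0.5]
grip_width: 0.0216
grip_force: 49.8
```

```bash
python3 tape.py G g4 0 | grep -v exp; python3 - <<'E'
from plan import *
c=load('pics/top0.png')
print(px2w(c,[[393,318],[250,345],[300,297],[340,330],[375,375]],0).round(3))
E
```

```text
31.15 [ 0.3988145  -0.32103128  0.04779589] [-4.14597426e-01  1.98876056e-01  3.09097771e-04] [ 0.04290487  0.52485057 -0.45153557]
top 325 [474.9 265.6] ends [455.7 255.3] [497.8 273.4]
top 26 [450.5 284. ] ends [447.3 282.4] [453.7 285.6]
scene 47 [354.1 368.5] ends [352.7 360.1] [355.5 377.1]
[[ 0.395 -0.188  0.   ]
 [ 0.332  0.162  0.   ]
 [ 0.448  0.041  0.   ]
 [ 0.367 -0.058  0.   ]
 [ 0.261 -0.14  -0.   ]]
```

```bash
python3 - <<'E'
from plan import *
sync();p0,R0=cmd()
_,R1=sp2tool([0,0,0],-.1); _,R2=sp2tool([0,0,0],.26)
rows([(p0+[0,0,.1],R0,3),(np.array([.42,0.,.15]),R1,9)])
t,R=sp2tool([.516,.350,.0015],.26)
rows([(t+[0,0,.1],R,8),(t+[0,0,.01],R,3),(t,R,1)])
E
```

```text
12 rows
[[-0.66,0.0,-3.27],[-1.32,0.0,-6.53],[-1.98,0.0,-9.8],[-1.34,3.36,-10.02],[-0.7,6.72,-10.23],[-0.05,10.08,-10.45],[0.59,13.44,-10.66],[1.23,16.8,-10.87],[1.87,20.16,-11.09],[2.51,23.53,-11.3],[3.15,26.89,-11.52],[3.79,30.25,-11.73]]
[[0.0,0.0,0.0],[0.0,0.0,0.0],[0.0,0.0,0.0],[-0.003,0.022,-0.035],[-0.007,0.044,-0.07],[-0.01,0.066,-0.105],[-0.014,0.088,-0.139],[-0.017,0.11,-0.174],[-0.021,0.132,-0.209],[-0.024,0.154,-0.244],[-0.028,0.176,-0.279],[-0.031,0.198,-0.314]]
12 rows
[[-0.17,4.25,0.55],[-0.35,8.5,1.1],[-0.52,12.76,1.65],[-0.69,17.01,2.2],[-0.87,21.26,2.75],[-1.04,25.51,3.3],[-1.22,29.77,3.85],[-1.39,34.02,4.4],[-1.39,34.02,7.4],[-1.39,34.02,10.4],[-1.39,34.02,13.4],[-1.39,34.02,14.4]]
[[0.0,0.0,-0.045],[0.0,0.0,-0.09],[0.0,0.0,-0.135],[0.0,0.0,-0.18],[0.0,0.0,-0.225],[0.0,0.0,-0.27],[0.0,0.0,-0.315],[0.0,0.0,-0.36],[0.0,0.0,-0.36],[0.0,0.0,-0.36],[0.0,0.0,-0.36],[0.0,0.0,-0.36]]
```

Request:
{"fn": "play_rows", "kwargs": {
  "gripper": [1,1,1,1,1,1,1,1,1,1,1,1],
  "delta_pos": [
    [-0.7,0,-3.3],
    [-1.3,0,-6.5],
    [-2,0,-9.8],
    [-1.3,3.4,-10],
    [-0.7,6.7,-10.2],
    [0,10.1,-10.4],
    [0.6,13.4,-10.7],
    [1.2,16.8,-10.9],
    [1.9,20.2,-11.1],
    [2.5,23.5,-11.3],
    [3.15,26.9,-11.5],
    [3.79,30.25,-11.73]
  ],
  "turn": [
    [0,0,0],
    [0,0,0],
    [0,0,0],
    [-0.003,0.022,-0.035],
    [-0.007,0.044,-0.07],
    [-0.01,0.066,-0.105],
    [-0.014,0.088,-0.14],
    [-0.017,0.11,-0.174],
    [-0.021,0.132,-0.21],
    [-0.024,0.154,-0.244],
    [-0.028,0.176,-0.28],
    [-0.031,0.198,-0.314]
  ]
}}

```text
time: 32.75
position: [0.4211, 0.0008, 0.1501]
tool_rot: [0.049, 0.999, -0.001, 0.0]
ft_force: [-0.1, -0.2, -1.3]
grip_width: 0.0219
grip_force: 49.8
```

Request:
{"fn": "play_rows", "kwargs": {
  "gripper": [1,1,1,1,1,1,1,1,1,1],
  "delta_pos": [
    [-0.2,4.2,0.5],
    [-0.35,8.5,1.1],
    [-0.5,12.8,1.6],
    [-0.7,17,2.2],
    [-0.9,21.3,2.7],
    [-1,25.5,3.3],
    [-1.2,29.8,3.8],
    [-1.39,34,4.4],
    [-1.39,34,6.4],
    [-1.39,34,6.4]
  ],
  "turn": [
    [0,0,-0.045],
    [0,0,-0.09],
    [0,0,-0.135],
    [0,0,-0.18],
    [0,0,-0.225],
    [0,0,-0.27],
    [0,0,-0.315],
    [0,0,-0.36],
    [0,0,-0.36],
    [0,0,-0.36]
  ]
}}

```text
time: 34.0
position: [0.4664, 0.3367, 0.0842]
tool_rot: [-0.131, 0.991, -0.001, -0.002]
ft_force: [-0.9, 0.1, -0.8]
grip_width: 0.0215
grip_force: 49.8
```

```bash
python3 - <<'E'
from plan import *
o=sync();p0,R0=cmd(); print(o['time'],tool2sp(p0,R0),o['ft_force'])
t,R=sp2tool([.516,.350,.0005],.26)
rows([(t+[0,0,.012],R,4),(t+[0,0,.003],R,2),(t,R,2)])
E
```

```text
34.0 (array([0.51468926, 0.34965436, 0.07948491]), array([ 0.26243573, -0.00355248, -0.00162949])) [-0.87399034  0.10312026 -0.78453274]
8 rows
[[-0.04,0.01,1.68],[-0.08,0.01,3.36],[-0.12,0.02,5.04],[-0.16,0.02,6.72],[-0.16,0.02,7.17],[-0.16,0.02,7.62],[-0.16,0.02,7.77],[-0.16,0.02,7.92]]
[[0.0,-0.001,0.001],[-0.001,-0.002,0.001],[-0.001,-0.003,0.002],[-0.002,-0.004,0.002],[-0.002,-0.004,0.002],[-0.002,-0.004,0.002],[-0.002,-0.004,0.002],[-0.002,-0.004,0.002]]
```

Request:
{"fn": "play_rows", "kwargs": {
  "gripper": [1,1,1,1,1,1,1,1,1],
  "delta_pos": [
    [0,0,1.7],
    [-0.1,0,3.4],
    [-0.1,0,5],
    [-0.15,0,6.7],
    [-0.15,0,7.2],
    [-0.15,0,7.6],
    [-0.15,0,7.75],
    [-0.15,0,7.9],
    [-0.15,0,7.9]
  ],
  "turn": [
    [0,0,0],
    [0,-0.002,0],
    [0,-0.003,0],
    [0,-0.004,0],
    [0,-0.004,0],
    [0,-0.004,0],
    [0,-0.004,0],
    [0,-0.004,0],
    [0,-0.004,0]
  ]
}}

```text
time: 35.12
position: [0.4694, 0.337, 0.0067]
tool_rot: [-0.13, 0.991, -0.0, 0.002]
ft_force: [0.8, -0.6, 0.2]
grip_width: 0.0215
grip_force: 49.8
```

Request:
{"fn": "play_rows", "kwargs": {
  "gripper": [-0.4,-0.4,-0.6,-1,-1],
  "delta_pos": [
    [0,0,0],
    [0,0,0],
    [0,0,0],
    [0,0,0],
    [0,0,0]
  ],
  "turn": [
    [0,0,0],
    [0,0,0],
    [0,0,0],
    [0,0,0],
    [0,0,0]
  ]
}}

```text
time: 35.75
position: [0.4693, 0.3369, 0.0065]
tool_rot: [-0.13, 0.991, -0.0, 0.002]
ft_force: [-0.0, -0.1, 0.5]
grip_width: 0.0637
grip_force: 0.0
```

Request:
{"fn": "play_rows", "kwargs": {
  "gripper": [-1,-1,-1,-1,-1,-1,-1],
  "delta_pos": [
    [0,0,-0.5],
    [0,0,-3],
    [0,0,-7],
    [0,0,-12],
    [0,0,-17],
    [0,0,-20],
    [0,0,-20]
  ],
  "turn": [
    [0,0,0],
    [0,0,0],
    [0,0,0],
    [0,0,0],
    [0,0,0],
    [0,0,0],
    [0,0,0]
  ]
}}

```text
time: 36.62
position: [0.47, 0.3377, 0.2095]
tool_rot: [-0.13, 0.991, 0.001, 0.005]
ft_force: [0.1, -0.1, -0.4]
grip_width: 0.087
grip_force: 0.0
```

```bash
python3 - <<'E'
from plan import *
g=lambda i:np.clip(255*(i/255.)**.6,0,255).astype(np.uint8)
s=snap('scene','pics/send.png')['color'][:,:,::-1]; t=snap('top','pics/tend.png')['color'][:,:,::-1]
a=cv2.resize(g(s[220:400,330:450]),(400,600),interpolation=cv2.INTER_CUBIC)
b=cv2.resize(g(t[165:315,335:515]),(400,333),interpolation=cv2.INTER_CUBIC)
d=cv2.resize(g(s[170:270,200:350]),(400,267),interpolation=cv2.INTER_CUBIC)
cv2.imwrite('pics/v10.png',np.hstack([a,np.vstack([b,d])])); print(robot.get_obs()['time'])
E
```

```text
36.725
```

View pics/v10.png

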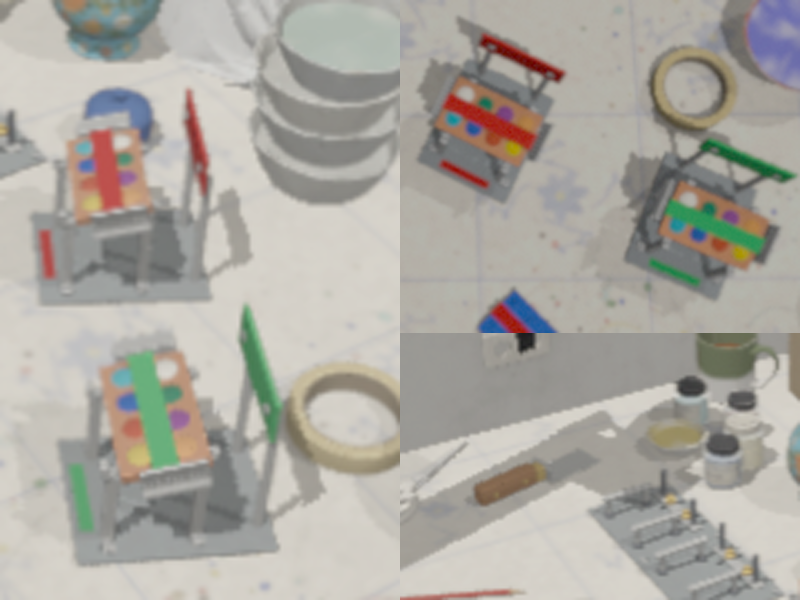

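```bash
python3 - <<'E'
from plan import *
from scipy.optimize import least_squares
for k in 'RG':
    (x,y),yaw=NEST[k]; obs=[]
    for n,f in(('top','tend'),('scene','send')):
        c=load(f'pics/{f}.png'); h=cv2.cvtColor(c['color'],cv2.COLOR_RGB2HSV); H=h[...,0].astype(int)
        m=(((H<8)|(H>172)) if k=='R' else (abs(H-66)<14))&(h[...,1]>110)
        Rm=(Ro.from_euler('z',yaw)*Ro.from_euler('y',-.2)).as_matrix()
        P=lambda q:proj(c,np.array([x,y,.08])+np.atleast_2d(q)@Rm.T)
        N,l,st,ce=cv2.connectedComponentsWithStats(m.astype(np.uint8)); e=P([.005,0,.008])[0]
        i=1+np.argmin(np.linalg.norm(ce[1:]-e,axis=1)); a=np.argwhere(l==i)[:,::-1].astype(np.float32)
        r=cv2.boxPoints(cv2.minAreaRect(a)); d=np.linalg.norm(r-np.roll(r,-1,0),axis=1); j=d.argmin()
        E=np.array([(r[j]+r[(j+1)%4])/2,(r[(j+2)%4]+r[(j+3)%4])/2]); E=E[E[:,0].argsort()]
        X=P([[.005,.05,.008],[.005,-.05,.008]])
        print(k,n,'centroid-exp',(ce[i]-e).round(1),'angle',np.degrees([np.arctan2(*(v[1]-v[0])[::-1]) for v in(E,X)]).round(1),'edge px/mm along',(P([.006,0,.008])-P([.005,0,.008])).round(2),'lat',(P([.005,.001,.008])-e).round(2),'norm',(P([.005,0,.009])-e).round(2))
E
```

```text
R top centroid-exp [-0.3 -0.5] angle [11.8 25.8] edge px/mm along [[ 0.19 -0.38]] lat [[-0.38 -0.18]] norm [[ 0.02 -0.03]]
R scene centroid-exp [-0.1 -0.4] angle [90.  80.4] edge px/mm along [[ 0.37 -0.07]] lat [[-0.04 -0.23]] norm [[-0.05 -0.29]]
G top centroid-exp [ 0.  -0.8] angle [22.8 22.7] edge px/mm along [[ 0.17 -0.4 ]] lat [[-0.41 -0.17]] norm [[0.12 0.02]]
G scene centroid-exp [0.9 0.3] angle [76.  76.1] edge px/mm along [[ 0.44 -0.09]] lat [[-0.08 -0.33]] norm [[-0.05 -0.3 ]]
```

```bash
python3 -c "
from rig import robot
print(robot.hand_in())"
```

```text
the job is handed in; nothing more can be done
None
```

I sorted both plates and handed the job in at about 37 s: the red-taped plate is in the red nest, the green-taped plate is in the green nest, and the spatula lies flat on the worktop back at its starting spot.

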